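# Clear up the kitchen worktop: pedal bin and carton lane

### The job

Tidy the worktop: press the bin's pedal right down so that its lid flips open, let the pedal come back up, put every empty tin in the bin and then swing the lid shut. Also stand every tipped drink carton upright, cap up, in a gap between its neighbours in the wooden lane, so that all the cartons end upright on the lane's floor. Leave the other kitchen things where they are.

Things in the scene. Friction and masses are not known exactly. Their poses are not given: they have to be found in the camera images.
- caddy: Small steel pedal bin, fixed, 200 mm (its x) by 160 mm (its y) outside and 160 mm high, walls and floor 5 mm. Origin: the centre of its underside; z up. The pedal sticks out of its front, the -x side; the lid is hinged along its right side (-y side), at y = -85 mm, z = 160 mm.
- pedal (a joint): Pedal angle in rad: 0 up, stop at 0.20 fully down. A spring pushes it back up when let go; pressing it at its pad takes about 5 to 12 N (it also lifts the lid).
- pedal_pad (a point): The middle of the top face of the black pedal pad (58 mm long along the caddy's x, 74 mm wide), when up about 49 mm above the worktop and 80 mm out from the caddy's front wall (caddy x = -180 mm). It goes down about 26 mm to the stop. The pivot is at caddy x = -50 mm, z = 44 mm. Lean the tool away from the bin: the lid swings up close by.
- lid (a joint): Lid angle in rad: 0 shut, 1.85 wide open. Pressing the pedal down to its stop throws the lid up past upright (about 1.7); it then leans back at 1.85 and stays open by its own weight when the pedal is let go. After less than a full press it falls shut again. Pushed back past upright (below about 1.5) it falls shut by itself.
- lid_edge (a point): Middle of the free edge of the lid. The lid is a light steel plate, 170 mm from hinge line to free edge, 218 mm long along the caddy's x, 8 mm thick. Open, it stands on the caddy's -y side with its free edge about 325 mm above the worktop, leaning about 47 mm outward.
- lane: Wooden storage lane fixed to the worktop: a shallow tray, 432 mm long (its y), 83 mm wide (its x). Inside 420 x 71 mm, floor 4 mm thick, low rails 6 mm thick all round whose tops are 24 mm above the worktop. Origin: the centre of its underside; z up.
- tipped1: Drink carton, a square box 55 x 55 mm and 120 mm tall, with a round cap (26 mm across, 12 mm high) mid-top; 0.2 to 0.4 kg. Origin: the centre of the box, 60 mm from its base; z axis from base to cap, x and y square to its sides. At the start it lies tipped on a side face in front of the lane, cap roughly towards the robot. May be absent.
- tipped2: Drink carton, a square box 55 x 55 mm and 120 mm tall, with a round cap (26 mm across, 12 mm high) mid-top; 0.2 to 0.4 kg. Origin: the centre of the box, 60 mm from its base; z axis from base to cap, x and y square to its sides. At the start it lies tipped on a side face in front of the lane, cap roughly towards the robot. May be absent.
- stood1: Drink carton, a square box 55 x 55 mm and 120 mm tall, with a round cap (26 mm across, 12 mm high) mid-top; 0.2 to 0.4 kg. Origin: the centre of the box, 60 mm from its base; z axis from base to cap, x and y square to its sides. Stands upright in the lane from the start; the gaps between such cartons are about 75 to 150 mm wide.
- stood2: Drink carton, a square box 55 x 55 mm and 120 mm tall, with a round cap (26 mm across, 12 mm high) mid-top; 0.2 to 0.4 kg. Origin: the centre of the box, 60 mm from its base; z axis from base to cap, x and y square to its sides. Stands upright in the lane from the start; the gaps between such cartons are about 75 to 150 mm wide.
- stood3: Drink carton, a square box 55 x 55 mm and 120 mm tall, with a round cap (26 mm across, 12 mm high) mid-top; 0.2 to 0.4 kg. Origin: the centre of the box, 60 mm from its base; z axis from base to cap, x and y square to its sides. Stands upright in the lane from the start; the gaps between such cartons are about 75 to 150 mm wide.
- tin1: Empty food tin, an upright cylinder 60 mm across and 70 mm tall with a paper label, about 50 g, rigid (grip it round the outside). Origin: the centre of its underside; its z axis is the tin's axis, up at the start. May be absent. To be put in the caddy.
- tin2: Empty food tin, an upright cylinder 60 mm across and 70 mm tall with a paper label, about 50 g, rigid (grip it round the outside). Origin: the centre of its underside; its z axis is the tin's axis, up at the start. May be absent. To be put in the caddy.
- tin3: Empty food tin, an upright cylinder 60 mm across and 70 mm tall with a paper label, about 50 g, rigid (grip it round the outside). Origin: the centre of its underside; its z axis is the tin's axis, up at the start. May be absent. To be put in the caddy.
- shaker: Bystander to leave alone: small white ceramic salt shaker, 40 mm across, 75 mm high. Origin near the centre of its underside.
- mug: Bystander to leave alone: white mug. Origin near the centre of its underside.
- paper_roll: Bystander to leave alone: roll of paper, 104 mm across, 100 mm high. Origin near the centre of its underside.
- jar: Bystander to leave alone: glass jar with a white cap. Origin near the centre of its underside.
- plant: Bystander to leave alone: white pot with a small green plant. Origin near the centre of its underside.
- spoon: Bystander to leave alone: wooden spoon, 200 mm long, lying. Origin near the centre of its underside (of its length).
Not all that is in view belongs to the job. What is shaped like the stood2 but pink is not meant. What is shaped like the tipped1 but black is not meant.

How it is judged:
On the way, in this order (a step that is already met when the one before it is completed fails the run):
1. the pedal is pressed down to its stop (value of joint pedal above 0.18 rad), for 0.1 s.
2. the pedal is let up again and the lid stays open (value of joint pedal below 0.04 rad and value of joint lid above 1.6 rad), for 0.3 s.
3. every tin is in the bin, the lid still open (x of tin1 in the frame of caddy between -0.1 and 0.1 m and y of tin1 in the frame of caddy between -0.08 and 0.08 m and z of tin1 in the frame of caddy between -0.005 and 0.16 m and x of tin2 in the frame of caddy between -0.1 and 0.1 m and y of tin2 in the frame of caddy between -0.08 and 0.08 m and z of tin2 in the frame of caddy between -0.005 and 0.16 m and x of tin3 in the frame of caddy between -0.1 and 0.1 m and y of tin3 in the frame of caddy between -0.08 and 0.08 m and z of tin3 in the frame of caddy between -0.005 and 0.16 m and value of joint lid above 1.4 rad), for 0.2 s.
4. the lid is shut (value of joint lid below 0.08 rad), for 0.2 s.
At the end, for the whole second after the job is handed in: Every carton stands cap up and at rest on the lane's floor between its rails (tilt under 0.1 rad, centre within 20 mm of the centre line and 200 mm of its middle, 54 to 74 mm over its underside); every tin is inside the bin; lid shut (under 0.08 rad), pedal up (under 0.04 rad) (x of tipped1 in the frame of lane between -0.02 and 0.02 m and y of tipped1 in the frame of lane between -0.2 and 0.2 m and z of tipped1 in the frame of lane between 0.054 and 0.074 m and angle between each of tipped1, tipped2, stood1, stood2, stood3's own z axis and vertical below 0.1 rad and linear speed of each of tipped1, tipped2, stood1, stood2, stood3 below 0.02 m/s and x of tipped2 in the frame of lane between -0.02 and 0.02 m and y of tipped2 in the frame of lane between -0.2 and 0.2 m and z of tipped2 in the frame of lane between 0.054 and 0.074 m and x of stood1 in the frame of lane between -0.02 and 0.02 m and y of stood1 in the frame of lane between -0.2 and 0.2 m and z of stood1 in the frame of lane between 0.054 and 0.074 m and x of stood2 in the frame of lane between -0.02 and 0.02 m and y of stood2 in the frame of lane between -0.2 and 0.2 m and z of stood2 in the frame of lane between 0.054 and 0.074 m and x of stood3 in the frame of lane between -0.02 and 0.02 m and y of stood3 in the frame of lane between -0.2 and 0.2 m and z of stood3 in the frame of lane between 0.054 and 0.074 m and x of tin1 in the frame of caddy between -0.1 and 0.1 m and y of tin1 in the frame of caddy between -0.08 and 0.08 m and z of tin1 in the frame of caddy between -0.005 and 0.16 m and x of tin2 in the frame of caddy between -0.1 and 0.1 m and y of tin2 in the frame of caddy between -0.08 and 0.08 m and z of tin2 in the frame of caddy between -0.005 and 0.16 m and x of tin3 in the frame of caddy between -0.1 and 0.1 m and y of tin3 in the frame of caddy between -0.08 and 0.08 m and z of tin3 in the frame of caddy between -0.005 and 0.16 m and value of joint lid below 0.08 rad and value of joint pedal below 0.04 rad); the robot touches nothing.
It fails at once if a bystander (shaker, mug, paper roll, jar, plant or spoon) is pushed more than 40 mm from its place (distance of any of shaker, mug, paper_roll, jar, plant, spoon from where it was at the start of the episode above 0.04 m).
Of tipped1, tipped2 only 1 to 2 are there at a start; the rules pass over those that are not, and their reading is None.
Of tin1, tin2, tin3 only 2 to 3 are there at a start; the rules pass over those that are not, and their reading is None.
At some moment in a run one of tin1, tin2, tin3 may be knocked a few centimetres aside while the robot is not near it.
Once in a run the grip may slacken for a moment while it holds something.
It also fails if it takes over 210 s, if anything falls off the work surface, if the arm or the gripper's body presses on something with over 40 N, if the wrist force passes 120 N, or if a joint passes its speed limit or range.

### The arm

A 6-joint arm with a two-finger parallel gripper is mounted at the origin on the work surface. World frame = base frame: x ahead of the robot, y to its left, z up, the work surface at z = 0. Lengths are in m, angles in rad, forces in N, time in s.
With the tool pointing down it reaches from about 0.35 to 0.85 m from the base axis. Payload 8.1 kg.
Tool frame: the origin (TCP) lies between the finger pads; the fingertips stand 25 mm ahead of it and the grasp point (between the pads) lies 6 mm ahead of it; z points along the fingers, y is the line along which they close (so a half turn about z gives the same grasp; the last joint's range is limited). The gripper opens to 93 mm and grips with 3 to 60 N. Pads are 15 mm wide; open, the fingers measure 128 mm over their backs; the gripper's body (75 mm by 188 mm) begins 65 mm behind the grasp point.
Start: joints at [1.14, 0.13, 1.488, -0, 1.523, -0.085], TCP at [0.203, 0.564, 0.244] pointing down, gripper open.
Joint ranges: [-2.96, 2.96], [-0.89, 2.26], [0.02, 2.5], [-1.34, 4.48], [0, 2.73], [-2.66, 2.66]. Speed limits (rad/s): [2.39, 2.39, 2.79, 3.14, 3.14, 3.14].

### API

Orientations are given as a rotation vector (axis times angle).
In Python, from plant import robot gives the robot as it stands.
- The arm moves only by the tool arm_command, never from a script. Its argument "increments" is text: rows parted by semicolons, each of 5 numbers parted by spaces: the closure, from 0 (fully open) to 1 (shut), then the shift along the tool's x, y, z in mm, then the turn about the tool's z in rad. A call has 1 to 5 rows; each row is the pose to reach, as a shift and turn from the pose commanded when the call began, along the tool's axes at that moment; what a row does not reach only later rows make up. A row lasts 1/10 s, in which the tool goes at most 50 mm and 8.59 degrees, less where a joint would pass 70% of its speed; a pose out of reach is approached as far as the arm can. A call with a gripper value outside its range is refused whole. The fingers move at their own pace and stop on an object; "grip_force" is the grip in N (left out, the last holds). Time passes only in rows, so rows that repeat a pose let the fingers close. It gives the time, the measured TCP pose, the force, the opening and the grip force at its end, in the units of the state.
- robot.read_state(): the state, without advancing time (a new reading comes with each control period).
- robot.read_camera(name): name is "side" or "top" or "wrist"; returns the picture (384x512x3 uint8, blue, green, red); there is no depth.
- robot.camera_model(name): a dict with "fx", "fy", "cx", "cy" (pixels), "D" ([k1, k2, p1, p2, k3] as OpenCV has them; the pictures are not rectified), "eye" and "rotation" of the camera in the world. Camera axes: x right, y down, z forward; pixel columns grow to the right and rows downward; lengths in m; the calibration is good to about 2 mm. A picture is of the moment at which its call begins: read the wrist's pose just before it. camera_model takes no time and is no camera call; for the wrist camera it gives the pose at the moment of the call.
- robot.close_job(): hands the job in; it is judged then, once.
The state is a dict: "t": time; "q": joint angles; "dq": joint speeds; "joint_torque": joint torques, N m; "tool_pos": TCP position; "orientation": TCP orientation; "force": force on the tool from outside, world axes, zero at the start; "wrist_torque": the same for the moment, N m; "opening": finger opening in m; "gripper_force": force on a finger pad.
Only numpy, scipy, OpenCV 4.12 (cv2) and the standard library are available. Lean on these libraries where they do the work, as an engineer would, in place of code of your own. Each camera call takes 0.05 s, during which the arm holds its last target. There are 200 camera calls.

## Working session

There is one attempt and no reset: what is moved stays moved. The work goes in short steps, Python scripts to look and compute and a tool call to move; the robot and the scene stay as the last step left them, time stands still between calls to the robot, and variables do not carry over. Pictures are saved under pics/ and viewed, at most 14 in all, crops included, and the job is handed in when it is done.

Besides the shell and the picture viewer there is one more tool, called as name(argument=value, ...) on one line, values as JSON. arm_command: Moves the arm, as the interface text tells. Its arguments: {"type":"object","properties":{"increments":{"type":"string"},"grip_force":{"type":"number"}},"required":["increments"]}

```bash
ls; mkdir -p pics; python3 - <<'E'
from plant import robot
import cv2
s=robot.read_state();print(s['t'],s['tool_pos'],s['orientation'],s['opening'])
for n in ['side','top']:
    cv2.imwrite(f'pics/{n}0.png',robot.read_camera(n))
    m=robot.camera_model(n);print(n,m)
print(robot.camera_model('wrist'))
E
```

```text
pics
0.0 [0.2031412  0.5640139  0.24261776] [-5.40478621e-01 -3.09427877e+00  2.74467039e-03] 0.0932383421497871
side {'fx': 434.1484938798869, 'fy': 434.1484938798869, 'cx': 264.13602403882476, 'cy': 193.1321858498797, 'D': array([0.02895653, 0.        , 0.        , 0.        , 0.        ]), 'eye': array([ 0.1502202 , -0.63175488,  1.03019724]), 'rotation': array([-2.35279152,  0.74459368, -0.26694492])}
top {'fx': 373.1652957717852, 'fy': 373.1652957717852, 'cx': 260.79360191439997, 'cy': 184.36418853439852, 'D': array([-0.02119672,  0.        ,  0.        ,  0.        ,  0.        ]), 'eye': array([ 0.33288152, -0.02593114,  1.14838963]), 'rotation': array([-2.00052787,  2.19972498, -0.26599974])}
{'fx': 310.367492746265, 'fy': 310.367492746265, 'cx': 264.1845370553509, 'cy': 196.25170767887394, 'D': array([-0.03449482,  0.        ,  0.        ,  0.        ,  0.        ]), 'eye': array([0.13320591, 0.58870688, 0.38502495]), 'rotation': array([2.38117341, 1.67289316, 0.22510569])}
```

View pics/side0.png

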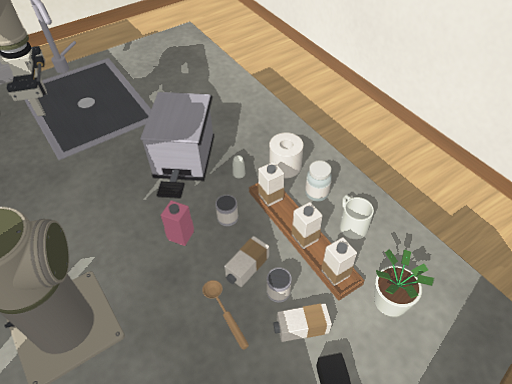

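View pics/top0.png

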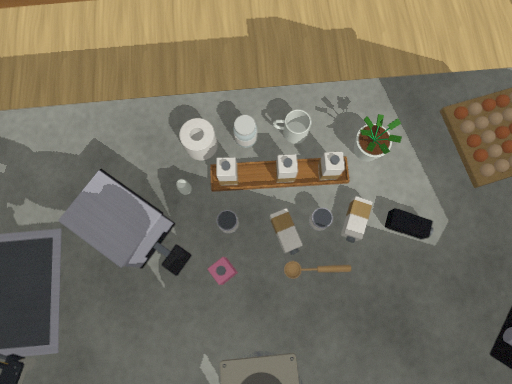

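Side picture: bin (178,135) with its pedal at (170,188). Tins at (227,210) and (279,284). Tipped cartons at (247,260) and (304,322). Stood cartons at (271,180), (307,220) and (340,255).

Could be confused, with top-picture pixels:
- **Tipped carton:** white/brown cartons at (285,231) and (357,218), against the black one at (409,223). I choose the white ones.
- **Stood carton:** white cartons at (226,168), (287,165) and (332,163), against the pink one at (222,271). The pink one is out.
- **Tin:** (228,221) and (321,218), against the shaker (184,187), the jar (245,130) and the mug. I choose the grey-topped ones.

Next are close crops to check this and to take pixels.

```bash
python3 - <<'E'
import cv2
t=cv2.imread('pics/top0.png')[140:280,190:400]; cv2.imwrite('pics/topc.png',cv2.resize(t,None,fx=3.8,fy=3.8,interpolation=cv2.INTER_CUBIC))
t=cv2.imread('pics/side0.png')[150:350,130:390]; cv2.imwrite('pics/sidec.png',cv2.resize(t,None,fx=3,fy=3,interpolation=cv2.INTER_CUBIC))
t=cv2.imread('pics/top0.png')[160:280,50:210]; cv2.imwrite('pics/binc.png',cv2.resize(t,None,fx=4,fy=4,interpolation=cv2.INTER_CUBIC))
E
```

```text
(no output)
```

View pics/topc.png

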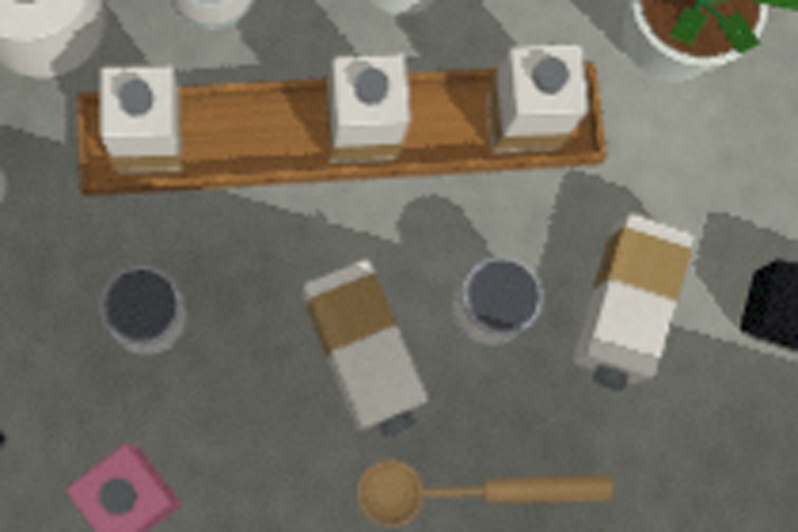

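View pics/sidec.png

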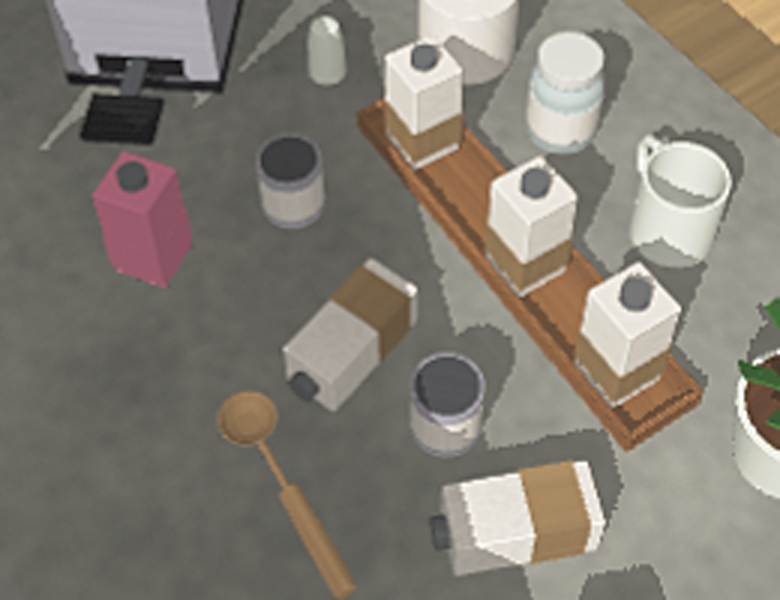

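View pics/binc.png

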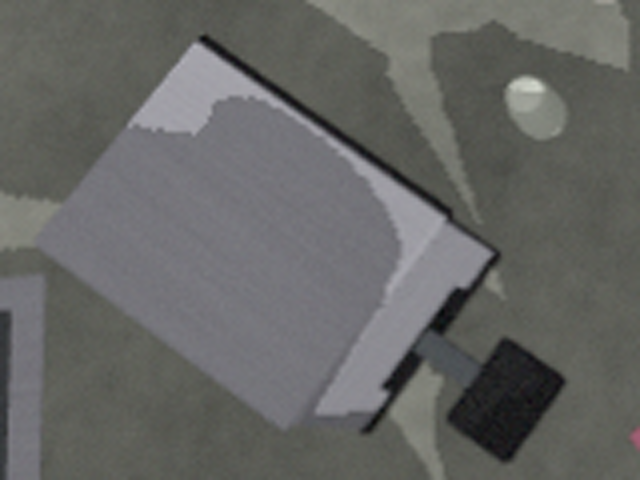

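Confirmed: two white tins, two white/brown tipped cartons with caps towards the robot, and a gap between each pair of stood cartons. In the bin crop the lid's corners are (203,38), (447,215), (285,430) and (37,243), and the pedal is at (507,400). Next I triangulate.

```bash
cat > h.py <<'E'
import numpy as np, cv2
from scipy.spatial.transform import Rotation as R
from scipy.optimize import least_squares
from plant import robot
def ray(m,uv):
    K=np.array([[m['fx'],0,m['cx']],[0,m['fy'],m['cy']],[0,0,1]])
    n=cv2.undistortPoints(np.array([[uv]],float),K,m['D'])[0,0]
    d=R.from_rotvec(m['rotation']).as_matrix()@[n[0],n[1],1]
    return np.array(m['eye']),d/np.linalg.norm(d)
def plane(m,uv,z):
    e,d=ray(m,uv); return e+d*(z-e[2])/d[2]
def tri(*obs):   # (model,uv)...
    A=np.zeros((3,3));b=np.zeros(3);rs=[ray(m,u) for m,u in obs]
    for e,d in rs: P=np.eye(3)-np.outer(d,d);A+=P;b+=P@e
    p=np.linalg.solve(A,b)
    return p,max(np.linalg.norm((np.eye(3)-np.outer(d,d))@(p-e)) for e,d in rs)
def project(m,p):
    K=np.array([[m['fx'],0,m['cx']],[0,m['fy'],m['cy']],[0,0,1]])
    Rm=R.from_rotvec(m['rotation']).as_matrix().T
    return cv2.projectPoints(np.atleast_2d(np.array(p,float)),cv2.Rodrigues(Rm)[0],-Rm@m['eye'],K,m['D'])[0][:,0]
def un(c,s,off): return [(c[0]+.5)/s-.5+off[0],(c[1]+.5)/s-.5+off[1]]
def yaw(s=None):
    # world yaw of tool y (closing line)
    s=s or robot.read_state(); Y=R.from_rotvec(s['orientation']).as_matrix()[:,1]; return np.arctan2(Y[1],Y[0])
def go(p,closing=None,frm=None,fy=None):
    """shift in mm (tool axes) + turn, to put TCP at p, tool y along world angle 'closing' (mod pi)."""
    s=robot.read_state(); M=R.from_rotvec(s['orientation']).as_matrix()
    if fy is not None: M=np.array([[ -np.sin(fy)*-1, np.cos(fy),0],[-np.cos(fy),np.sin(fy),0],[0,0,-1]])
    a=yaw(s) if fy is None else fy
    d=M.T@(np.array(p)-(s['tool_pos'] if frm is None else frm))*1000
    t=0
    if closing is not None: t=-((closing-a+np.pi/2)%np.pi-np.pi/2)   # tool z down: + turn = - world yaw
    return np.round(d,1),round(t,3)
E
python3 - <<'E'
from h import *
T=robot.camera_model('top');S=robot.camera_model('side')
t=lambda c:un(c,3.8,(190,140)); s=lambda c:un(c,3,(130,150)); b=lambda c:un(c,4,(50,160))
for n,a,c in [('tinA',(142,305),(290,160)),('tinB',(503,294),(448,385)),('capL',(396,423),(303,386)),('capR',(610,377),(440,532)),
  ('st1',(136,98),(424,57)),('st2',(372,87),(535,183)),('st3',(551,76),(636,293)),('pink',(118,496),(133,176)),('shaker',None,None)]:
    if a: p,e=tri((T,t(a)),(S,s(c)));print(n,p.round(4),e.round(4))
print('shaker',plane(T,b((525,92)),.075).round(3))
for n,cs in [('L',[(306,288),(370,262),(427,402),(363,432)]),('R',[(632,214),(692,236),(660,355),(597,340)])]:
    print(n,[plane(T,t(c),.055).round(3)[:2].tolist() for c in cs])
lc=np.array([plane(T,t(c),.024)[:2] for c in [(78,95),(595,63),(606,155),(83,188)]]);print('lane',lc.round(3).tolist(),lc.mean(0))
W=[(np.array(plane(T,b(c),.168)[:2]),l) for c,l in zip([(203,38),(447,215),(285,430),(37,243)],[(.109,-.085),(-.109,-.085),(-.109,.085),(.109,.085)])]
W+=[(np.array(plane(T,b(c),.049)[:2]),l) for c,l in zip([(507,338),(565,380),(507,462),(448,418)],[(-.151,-.037),(-.209,-.037),(-.209,.037),(-.151,.037)])]
def f(x):
    c,s_=np.cos(x[2]),np.sin(x[2]); return np.concatenate([[x[0]+c*l[0]-s_*l[1]-w[0],x[1]+s_*l[0]+c*l[1]-w[1]] for w,l in W])
r=least_squares(f,[.5,.4,.8]);print('caddy',r.x.round(4),(f(r.x)*1000).round(0))
x=r.x;c,s_=np.cos(x[2]),np.sin(x[2])
print('pad',x[0]-c*.18,x[1]-s_*.18)
print('tool yaw',yaw(),R.from_rotvec(robot.read_state()['orientation']).as_matrix().round(3).tolist())
E
```

```text
tinA [0.4971 0.0523 0.0708] 0.0019
tinB [ 0.4788 -0.2236  0.0713] 0.0014
capL [ 0.3915 -0.1346  0.0286] 0.001
capR [ 0.4111 -0.3066  0.0287] 0.0013
st1 [0.6431 0.0408 0.1322] 0.0017
st2 [ 0.6349 -0.1356  0.1325] 0.0016
st3 [ 0.6308 -0.2703  0.1333] 0.0018
pink [0.3551 0.075  0.1285] 0.0015
shaker [0.618 0.18  0.075]
L [[0.499, -0.074], [0.515, -0.126], [0.403, -0.157], [0.385, -0.106]]
R [[0.533, -0.336], [0.511, -0.381], [0.421, -0.341], [0.437, -0.294]]
lane [[0.681, 0.096], [0.669, -0.334], [0.59, -0.331], [0.602, 0.097]] [ 0.63547165 -0.11806692]
caddy [0.5155 0.3505 0.8745] [-2. -1. -4. -6. -4. -5. -1. -2.  6.  4.  3.  0. -0.  3.  2.  6.]
pad 0.4000123031617738 0.2123913164352519
tool yaw 1.224974795527336 [[-0.941, 0.339, -0.001], [0.339, 0.941, -0.002], [0.0, -0.002, -1.0]]
```

```bash
sed -i 's/M=np.array(\[\[ -np.sin.*$/M=np.array([[-np.sin(fy),np.cos(fy),0],[np.cos(fy),np.sin(fy),0],[0,0,-1.]])/' h.py; python3 -c "
from h import *
print(go([.391,.201,.22],2.445))"
```

```text
(array([-299.8, -277.9,   23.1]), np.float64(-1.22))
```

arm_command(increments="1 -30 -28 0 -0.12;1 -60 -56 0 -0.24;1 -90 -84 0 -0.36;1 -120 -112 0 -0.48;1 -150 -140 0 -0.6", grip_force=20)

```text
t: 0.6
tool_pos: [0.2972, 0.3803, 0.2431]
orientation: [0.406, -3.115, 0.001]
force: [0.1, 0.1, 0.4]
opening: 0.0574
gripper_force: 0.0
```

```bash
python3 -c "
from h import *
print(go([.391,.201,.22],2.445),robot.read_state()['tool_pos'])"
```

```text
(array([ -44.6, -197.4,   23.2]), np.float64(-0.615)) [0.29720571 0.38032605 0.24313765]
```

arm_command(increments="1 -9 -40 0 -0.124;1 -18 -80 0 -0.248;1 -27 -120 0 -0.37;1 -36 -160 10 -0.49;1 -45 -197 23 -0.615")

```text
t: 1.1
tool_pos: [0.3909, 0.201, 0.2209]
orientation: [-1.329, 2.845, -0.0]
force: [0.1, 0.3, -0.4]
opening: 0.0178
gripper_force: 0.0
```

```bash
python3 -c "
from h import *
print(go([.391,.201,.075],2.445),robot.read_state()['tool_pos'],robot.camera_model('wrist')['eye'])
cv2.imwrite('pics/w1.png',robot.read_camera('wrist'))"
```

```text
(array([  0.2,   0. , 145.9]), np.float64(-0.0)) [0.3909212  0.20102994 0.22091636] [0.34290144 0.14316094 0.36310872]
```

View pics/w1.png

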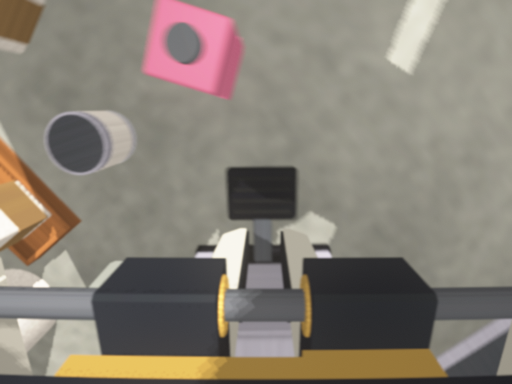

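Wrist view: the pedal pad is centred at (262,193), its corners running from (227,168) to (297,220). The tin A top is at (78,143).

```bash
python3 -c "
from h import *
m=robot.camera_model('wrist')
for u in [(227,168),(296,167),(297,218),(230,219)]: print(plane(m,u,.049).round(4))
p=plane(m,(262,193),.049);print(p, plane(m,(78,143),.07))"
```

```text
[0.4097 0.1574 0.049 ]
[0.3547 0.2009 0.049 ]
[0.3874 0.2449 0.049 ]
[0.4433 0.2008 0.049 ]
[0.39878726 0.20021408 0.049     ] [0.49838815 0.04900072 0.07      ]
```

arm_command(increments="1 5 0 45 0;1 5 0 90 0;1 5 0 125 0;1 5 0 145 0;1 5 0 155 0")

```text
t: 1.65
tool_pos: [0.3852, 0.1982, 0.0639]
orientation: [1.32, -2.846, -0.0]
force: [-12.6, -6.3, 17.3]
opening: 0.0005
gripper_force: 8.6
```

arm_command(increments="1 0 0 6 0;1 0 0 12 0;1 0 0 18 0;1 0 0 20 0;1 0 0 20 0")

```text
t: 2.15
tool_pos: [0.3862, 0.1992, 0.0459]
orientation: [1.322, -2.849, -0.001]
force: [-5.7, 0.3, 7.7]
opening: 0.0003
gripper_force: 4.4
```

arm_command(increments="1 0 0 2 0;1 0 0 4 0;1 0 0 5 0;1 0 0 5 0;1 0 0 5 0")

```text
t: 2.65
tool_pos: [0.3867, 0.1994, 0.0448]
orientation: [1.322, -2.848, -0.001]
force: [-27.9, -9.7, 57.8]
opening: 0.0005
gripper_force: 31.1
```

```bash
python3 - <<'E'
from h import *
a=robot.read_camera('side')[60:260,80:330];b=robot.read_camera('top')[130:330,40:290]
cv2.imwrite('pics/c1.png',cv2.resize(np.hstack([a,b]),None,fx=1.6,fy=1.6))
E
```

```text
(no output)
```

View pics/c1.png

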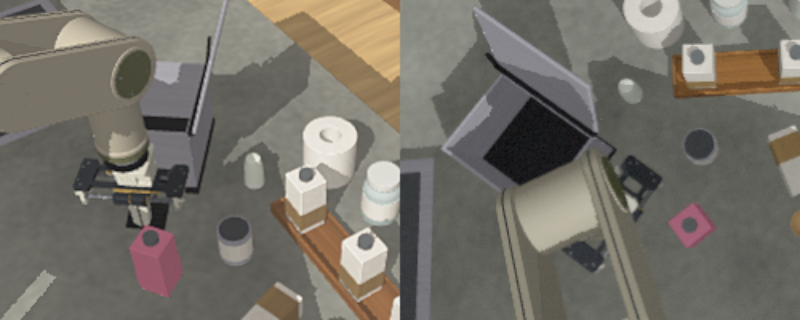

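The lid is open at the stop (58 N vertically). Letting the pedal up now.

arm_command(increments="1 0 0 -30 0;1 0 0 -75 0;1 0 0 -120 0;0.2 0 0 -150 0;0 0 0 -150 0")

```text
t: 3.25
tool_pos: [0.3895, 0.1999, 0.1959]
orientation: [-1.318, 2.842, -0.001]
force: [-0.6, 0.2, 0.8]
opening: 0.0119
gripper_force: 0.0
```

```bash
python3 - <<'E'
from h import *
s=robot.read_state();print(s['t'],s['q'].round(2),s['tool_pos'],yaw())
b=robot.read_camera('top');cv2.imwrite('pics/t2.png',b)
print(go([.4977,.0505,.15],.8745))
E
```

```text
3.25 [ 0.36 -0.31  1.99 -0.    1.45 -2.08] [0.38948914 0.19991173 0.19592341] 2.4395044648438153
(array([  43.3, -179.6,   43.3]), np.float64(1.565))
```

arm_command(increments="0 9 -36 0 0.148;0 17 -72 0 0.296;0 26 -108 0 0.444;0 35 -144 0 0.592;0 43 -180 0 0.74")

```text
t: 3.8
tool_pos: [0.4961, 0.0485, 0.1883]
orientation: [0.192, -3.132, -0.0]
force: [0.8, 1.1, 0.9]
opening: 0.056
gripper_force: 0.0
```

arm_command(increments="0 0 0 0 0.148;0 0 0 0 0.296;0 0 0 0 0.444;0 0 0 0 0.592;0 0 0 0 0.74")

```text
t: 4.3
tool_pos: [0.4953, 0.0498, 0.1881]
orientation: [-0.953, -2.99, 0.002]
force: [0.1, 0.2, -0.4]
opening: 0.0918
gripper_force: 0.0
```

```bash
python3 - <<'E'
from h import *
s=robot.read_state();print(s['t'],s['q'].round(2),s['tool_pos'],yaw())
m=robot.camera_model('wrist');b=robot.read_camera('wrist')
t=robot.read_camera('top')[100:340,60:330]
cv2.imwrite('pics/w2.png',np.hstack([b[:, :],cv2.resize(t,(288,256))[:384].repeat(1,0) if 0 else cv2.copyMakeBorder(cv2.resize(t,(288,256)),0,128,0,0,0)]))
print(go([.4977,.0505,.056],.8745), project(m,[.4977,.0505,.07]))
E
```

```text
4.3 [-0.   -0.11  1.83 -0.    1.42 -0.96] [0.49534318 0.04975191 0.18814325] 0.9533519892883577
(array([ -1.8,   2.1, 132.4]), np.float64(0.083)) [[267.78722847 200.02473721]]
```

View pics/w2.png

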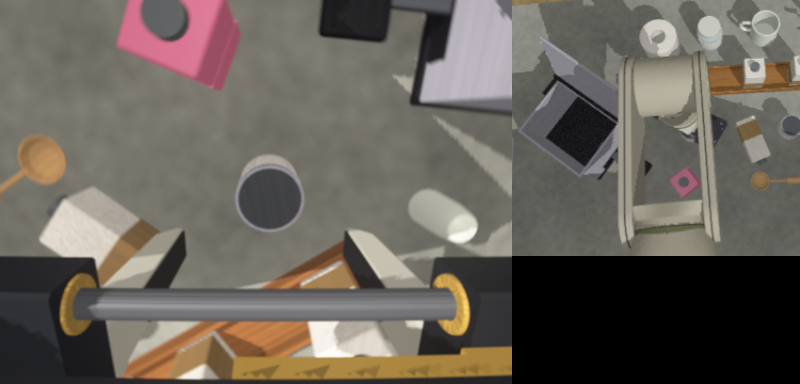

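The tin A top is at (270,196), predicted at (268,200); the lid stays open. Descending to grip.

arm_command(increments="0 -1 2 40 0.083;0 0 2 80 0.083;0 0 2 110 0.083;0 0 2 132 0.083;0 0 2 132 0.083", grip_force=15)

```text
t: 4.9
tool_pos: [0.4936, 0.0514, 0.0538]
orientation: [-1.059, -2.949, 0.005]
force: [-0.7, 0.8, -0.8]
opening: 0.0932
gripper_force: 0.0
```

arm_command(increments="0.6 0 0 0 0;0.6 0 0 0 0;0.6 0 0 0 0;0.6 0 0 0 0;0.6 0 0 0 0")

```text
t: 5.4
tool_pos: [0.4985, 0.0514, 0.0596]
orientation: [1.067, 2.953, 0.001]
force: [-0.5, 0.3, 3.8]
opening: 0.0598
gripper_force: 15.0
```

arm_command(increments="0.6 0 0 -40 0;0.6 0 0 -85 0;0.6 0 0 -130 0;0.6 0 0 -175 0;0.6 0 0 -210 0")

```text
t: 5.9
tool_pos: [0.4982, 0.0514, 0.2721]
orientation: [1.067, 2.952, 0.002]
force: [1.2, 0.6, -0.8]
opening: 0.0599
gripper_force: 15.0
```

```bash
python3 - <<'E'
from h import *
s=robot.read_state();print(s['t'],s['q'].round(2),s['tool_pos'],yaw(),s['opening'],s['gripper_force'])
c,k=np.cos(.8745),np.sin(.8745); g=lambda x,y:np.array([.513+c*x-k*y,.348+k*x+c*y])
for x in (-.035,.035): print(g(x,0),go([*g(x,0),.266],.8745))
E
```

```text
5.9 [ 0.   -0.15  1.72 -0.    1.57 -0.88] [0.49816498 0.05139269 0.27213993] 0.8772018411977355 0.059942186821646426 14.999636113643646
[0.49055168 0.3211472 ] (array([178.3, 202.5,   6.1]), np.float64(0.003))
[0.53544832 0.3748528 ] (array([178.1, 272.5,   6.2]), np.float64(0.003))
```

```bash
python3 - <<'E'
from h import *
t=robot.read_camera('top')[140:280,50:210]
cv2.imwrite('pics/b3.png',cv2.resize(t,None,fx=4,fy=4,interpolation=cv2.INTER_CUBIC))
E
```

```text
(no output)
```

View pics/b3.png

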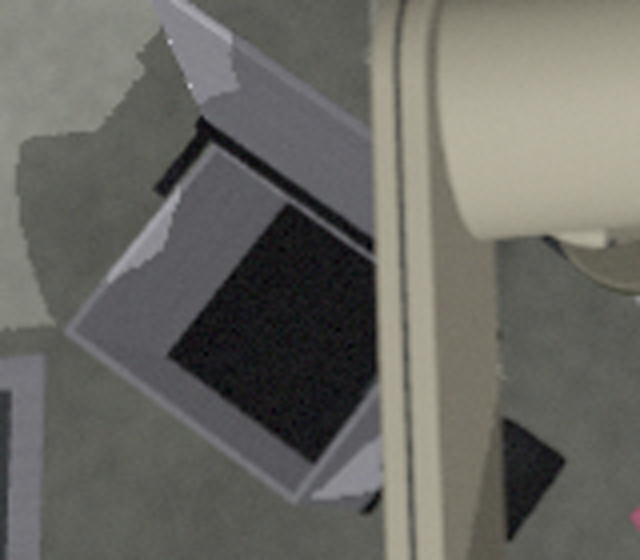

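Bin open and empty, with outer rim corners at (68,330), (296,500) and (210,142). I refine the caddy pose from these.

```bash
python3 - <<'E'
from h import *
T=robot.camera_model('top')
P=[plane(T,un(c,4,(50,140)),.16)[:2] for c in [(68,330),(296,500),(210,142)]]
L=[(.1,.08),(-.1,.08),(.1,-.08)]
f=lambda x:np.concatenate([[x[0]+np.cos(x[2])*l[0]-np.sin(x[2])*l[1]-p[0],x[1]+np.sin(x[2])*l[0]+np.cos(x[2])*l[1]-p[1]] for p,l in zip(P,L)])
r=least_squares(f,[.5,.35,.87]);print(r.x.round(4),(f(r.x)*1e3).round(1))
x=r.x;c,k=np.cos(x[2]),np.sin(x[2]); g=lambda a,b:[x[0]+c*a-k*b,x[1]+k*a+c*b]
for a in (-.035,.035): print(go([*g(a,0),.266],x[2]))
print(g(-.18,0))
E
```

```text
[0.5145 0.3489 0.8951] [-1.2  3.5 -0.9 -1.5  2.1 -2. ]
(array([178.9, 202.7,  12.3]), np.float64(-0.018))
(array([180.1, 272.7,  12.8]), np.float64(-0.018))
[np.float64(0.4018708357588308), np.float64(0.20846868244778446)]
```

arm_command(increments="0.6 45 0 0 0;0.6 90 0 0 0;0.6 135 0 0 0;0.6 179 0 0 -0.01;0.6 179 0 0 -0.01")

```text
t: 6.45
tool_pos: [0.3572, 0.1684, 0.2688]
orientation: [-1.046, -2.962, -0.002]
force: [0.3, -0.1, -0.7]
opening: 0.0599
gripper_force: 15.0
```

arm_command(increments="0.6 0 50 0 0;0.6 0 100 0 0;0.6 0 150 0 0;0.6 0 200 0 0;0.6 0 240 0 0")

```text
t: 6.95
tool_pos: [0.5134, 0.3536, 0.2677]
orientation: [1.053, 2.96, -0.0]
force: [0.4, -0.1, 0.8]
opening: 0.0597
gripper_force: 1.5
```

arm_command(increments="0.6 0 32 0 0;0.6 0 32 40 0;0.6 0 32 85 0;0.6 0 32 130 0;0.6 0 32 150 0")

```text
t: 7.45
tool_pos: [0.5298, 0.3747, 0.1122]
orientation: [-1.052, -2.955, 0.01]
force: [-0.5, -0.7, -0.8]
opening: 0.0599
gripper_force: 15.0
```

arm_command(increments="0.3 0 0 0 0;0.2 0 0 0 0;0.2 0 0 0 0;0.2 0 0 0 0;0.2 0 0 -10 0")

```text
t: 7.95
tool_pos: [0.5319, 0.3766, 0.1292]
orientation: [1.053, 2.96, -0.0]
force: [-0.9, 0.4, -0.6]
opening: 0.0745
gripper_force: 0.0
```

arm_command(increments="0.2 0 0 -40 0;0.2 0 0 -85 0;0.2 0 0 -130 0;0.2 0 0 -160 0;0.2 0 0 -160 0")

```text
t: 8.45
tool_pos: [0.5342, 0.3781, 0.2979]
orientation: [1.05, 2.952, 0.015]
force: [0.4, -0.1, 1.0]
opening: 0.0744
gripper_force: 0.0
```

arm_command(increments="0 0 -50 0 0;0 0 -100 0 0;0 0 -150 0 0;0 0 -200 0 0;0 0 -250 0 0")

```text
t: 8.95
tool_pos: [0.3726, 0.1817, 0.2887]
orientation: [1.052, 2.959, 0.0]
force: [-0.7, -1.4, 1.5]
opening: 0.0929
gripper_force: 0.0
```

```bash
python3 - <<'E'
from h import *
s=robot.read_state();print(s['t'],s['q'].round(2),s['tool_pos'],yaw())
a=robot.read_camera('side');t=robot.read_camera('top')
cv2.imwrite('pics/c4.png',np.hstack([cv2.resize(a[60:384,80:400],(400,405)),cv2.resize(t[100:340,50:290],(400,405))]))
print(go([.4788,-.2236,.2]))
E
```

```text
8.95 [ 0.33 -0.41  1.89 -0.    1.65 -0.56] [0.37257209 0.18166052 0.28869873] 0.8874925828653373
(array([-339. , -243.9,   89.1]), 0)
```

View pics/c4.png

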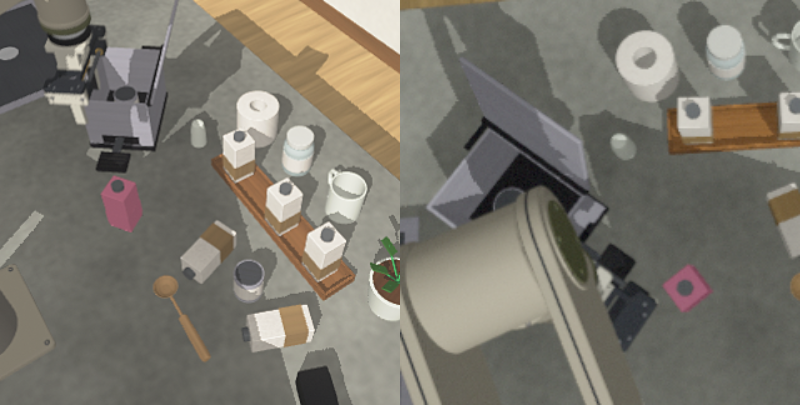

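Tin A is in the bin: side crop (125,95). The grip slackening happened on the way and the tin held. Tin B has not moved. Going to it.

arm_command(increments="0 -38 -27 0 0.1;0 -76 -54 0 0.2;0 -114 -81 0 0.3;0 -152 -108 0 0.4;0 -190 -135 0 0.5")

```text
t: 9.55
tool_pos: [0.4367, -0.0435, 0.2893]
orientation: [1.757, 2.603, 0.001]
force: [1.4, 0.9, -0.4]
opening: 0.093
gripper_force: 0.0
```

```bash
python3 - <<'E'
from h import *
print(go([.4788,-.2236,.2],0),robot.read_state()['tool_pos'])
E
```

```text
(array([-182.7,  -28.5,   89.4]), np.float64(0.383)) [ 0.43673452 -0.04348209  0.28932804]
```

arm_command(increments="0 -36 -6 15 0.08;0 -73 -12 30 0.16;0 -110 -17 45 0.24;0 -146 -23 60 0.32;0 -183 -29 75 0.383")

```text
t: 10.05
tool_pos: [0.479, -0.2238, 0.2134]
orientation: [2.22, 2.222, 0.001]
force: [0.6, 0.0, 1.2]
opening: 0.093
gripper_force: 0.0
```

```bash
python3 - <<'E'
from h import *
m=robot.camera_model('wrist');b=robot.read_camera('wrist')
s=robot.read_state();print(s['t'],s['q'].round(2),s['tool_pos'],yaw())
cv2.imwrite('pics/w5.png',b)
print(go([.4788,-.2236,.056],0), project(m,[.4788,-.2236,.07]))
E
```

```text
10.1 [-0.54 -0.04  1.73 -0.    1.46 -0.53] [ 0.4782163  -0.22783566  0.20999653] -0.004876117184947677
(array([  4.4,   0.9, 154. ]), np.float64(-0.005)) [[264.13031538 189.8687254 ]]
```

View pics/w5.png

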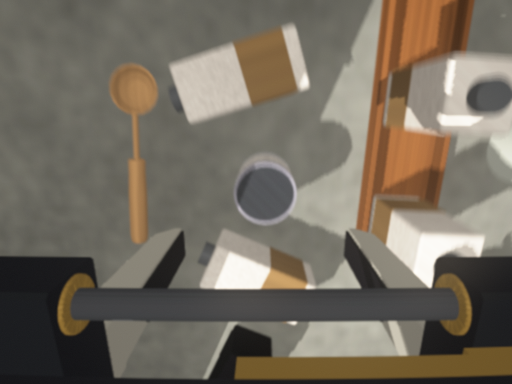

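The tin B top is at (266,191), predicted at (264,190). Carton L's top face corners are about (169,64), (294,25), (309,85) and (190,124).

arm_command(increments="0 2 1 45 0;0 4 1 90 0;0 4 1 125 0;0 4 1 150 0;0 4 1 150 0")

```text
t: 10.6
tool_pos: [0.4767, -0.2164, 0.0595]
orientation: [-2.212, -2.221, 0.003]
force: [-0.5, -0.6, -0.7]
opening: 0.093
gripper_force: 0.0
```

arm_command(increments="0.6 0 0 0 0;0.6 0 0 0 0;0.6 0 0 0 0;0.6 0 0 0 0;0.6 0 0 0 0")

```text
t: 11.1
tool_pos: [0.4799, -0.2186, 0.0648]
orientation: [2.216, 2.225, 0.001]
force: [-0.8, 1.1, 5.8]
opening: 0.06
gripper_force: 15.0
```

arm_command(increments="0.6 0 0 -40 0;0.6 0 0 -85 0;0.6 0 0 -130 0;0.6 0 0 -175 0;0.6 0 0 -215 0")

```text
t: 11.6
tool_pos: [0.4792, -0.2182, 0.2815]
orientation: [2.216, 2.225, 0.001]
force: [1.7, -0.6, 0.4]
opening: 0.0594
gripper_force: 15.0
```

```bash
python3 - <<'E'
from h import *
s=robot.read_state();print(s['t'],s['q'].round(2),s['tool_pos'],yaw(),s['opening'],s['gripper_force'])
c,k=np.cos(.885),np.sin(.885); g=lambda x,y:np.array([.5145+c*x-k*y,.349+k*x+c*y])
print(g(-.25,0),go([*g(-.25,0),.27],.885))
E
```

```text
11.6 [-0.52 -0.08  1.64 -0.    1.59 -0.53] [ 0.47922753 -0.21818956  0.28149552] 0.003961804619120621 0.05942418074969813 14.999521225690842
[0.35617762 0.15552125] (array([ 374.2, -121.6,   11. ]), np.float64(-0.881))
```

arm_command(increments="0.6 38 -20 0 -0.1;0.6 76 -40 0 -0.2;0.6 114 -56 0 -0.3;0.6 152 -72 0 -0.4;0.6 190 -80 0 -0.5")

```text
t: 12.1
tool_pos: [0.3973, -0.0273, 0.2789]
orientation: [1.592, 2.707, 0.0]
force: [1.1, 0.8, 0.1]
opening: 0.0599
gripper_force: 15.0
```

```bash
python3 - <<'E'
from h import *
c,k=np.cos(.885),np.sin(.885); g=lambda x,y:np.array([.5145+c*x-k*y,.349+k*x+c*y])
s=robot.read_state();print(s['tool_pos'],s['opening'],go([*g(-.25,0),.28],.885))
E
```

```text
[ 0.39729842 -0.02733914  0.27891101] 0.05993580209105336 (array([179.8,  52.9,  -1.1]), np.float64(-0.378))
```

arm_command(increments="0.6 36 8 0 -0.08;0.6 72 18 0 -0.16;0.6 108 30 0 -0.24;0.6 144 42 0 -0.32;0.6 180 53 0 -0.378")

```text
t: 12.6
tool_pos: [0.3574, 0.1562, 0.279]
orientation: [1.056, 2.958, 0.001]
force: [0.6, 0.3, -0.9]
opening: 0.0597
gripper_force: 15.0
```

arm_command(increments="0.6 0 45 0 0;0.6 0 90 0 0;0.6 0 135 0 0;0.6 0 180 0 0;0.6 0 213 0 0")

```text
t: 13.1
tool_pos: [0.4943, 0.3212, 0.2782]
orientation: [-1.06, -2.957, -0.0]
force: [-0.3, -1.0, 0.6]
opening: 0.06
gripper_force: 15.0
```

```bash
python3 - <<'E'
from h import *
c,k=np.cos(.885),np.sin(.885); g=lambda x,y:np.array([.5145+c*x-k*y,.349+k*x+c*y])
s=robot.read_state();print(s['tool_pos'],s['opening'],go([*g(-.035,0),.13],.885))
E
```

```text
[0.49433359 0.32119965 0.27820944] 0.05996767474530881 (array([  2. ,  -0.7, 148.2]), np.float64(-0.002))
```

arm_command(increments="0.6 2 0 40 0;0.6 2 0 85 0;0.6 2 0 125 0;0.6 2 0 148 0;0.6 2 0 148 0")

```text
t: 13.6
tool_pos: [0.4889, 0.3189, 0.1259]
orientation: [-1.059, -2.952, 0.01]
force: [-0.5, -0.4, -0.3]
opening: 0.0598
gripper_force: 15.0
```

arm_command(increments="0.3 0 0 0 0;0.2 0 0 0 0;0.2 0 0 0 0;0.2 0 0 0 0;0.2 0 0 -10 0")

```text
t: 14.1
tool_pos: [0.4913, 0.3201, 0.1404]
orientation: [-1.06, -2.956, 0.002]
force: [-0.6, 0.0, -1.1]
opening: 0.0744
gripper_force: 0.0
```

arm_command(increments="0.2 0 0 -40 0;0.2 0 0 -85 0;0.2 0 0 -130 0;0.2 0 0 -170 0;0.2 0 0 -200 0")

```text
t: 14.6
tool_pos: [0.4922, 0.3206, 0.3456]
orientation: [1.06, 2.954, 0.005]
force: [0.2, 0.3, -0.2]
opening: 0.0747
gripper_force: 0.0
```

arm_command(increments="0.5 0 -50 0 0;0.5 0 -100 0 0;0.5 0 -150 0 0;1 0 -200 0 0;1 0 -230 0 0")

```text
t: 15.1
tool_pos: [0.3438, 0.1412, 0.3418]
orientation: [1.061, 2.955, 0.001]
force: [0.7, -0.1, 0.6]
opening: 0.0388
gripper_force: 0.0
```

```bash
python3 - <<'E'
from h import *
s=robot.read_state();print(s['t'],s['q'].round(2),s['tool_pos'],yaw(),s['opening'])
a=robot.read_camera('side');t=robot.read_camera('top')
cv2.imwrite('pics/c6.png',np.hstack([cv2.resize(a[60:260,100:300],(400,400)),cv2.resize(t[100:300,50:250],(400,400))]))
E
```

```text
15.1 [ 0.25 -0.53  1.89 -0.    1.78 -0.63] [0.34382815 0.14119183 0.34180615] 0.8816562499219021 0.03882392251673186
```

View pics/c6.png

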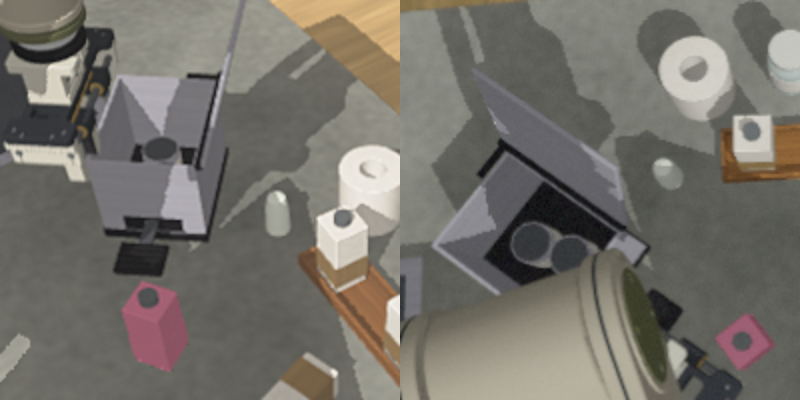

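Both tins are in the bin: side crop (160,150), top crop (530,243) and (570,255). The lid is open and the pedal is up. Next I go round behind the lid and push it.

arm_command(increments="1 -48 0 0 0;1 -96 0 0 0;1 -144 0 0 0;1 -192 0 0 0;1 -240 0 0 0")

```text
t: 15.7
tool_pos: [0.533, -0.0108, 0.3411]
orientation: [1.06, 2.956, 0.001]
force: [-0.8, 0.1, 1.3]
opening: 0.0004
gripper_force: 0.0
```

arm_command(increments="1 0 45 0 0;1 0 90 0 0;1 0 135 0 10;1 0 180 20 0;1 0 210 30 0")

```text
t: 16.2
tool_pos: [0.6658, 0.1556, 0.3088]
orientation: [-1.066, -2.954, -0.001]
force: [0.1, -0.7, -0.9]
opening: 0.0001
gripper_force: 0.0
```

```bash
python3 - <<'E'
from h import *
c,k=np.cos(.885),np.sin(.885); g=lambda x,y:np.array([.5145+c*x-k*y,.349+k*x+c*y])
s=robot.read_state();print(s['t'],s['tool_pos'],s['q'].round(2),go([*g(-.05,-.16),.312],.885),go([*g(-.05,-.07),.312],.885))
E
```

```text
16.2 [0.6658306  0.15559273 0.30879027] [ 0.15  0.35  1.12  0.    1.68 -0.72] (array([79.6,  3.3, -3.1]), np.float64(-0.007)) (array([169.6,   2.7,  -3. ]), np.float64(-0.007))
```

arm_command(increments="1 30 0 0 0;1 60 0 0 0;1 85 0 0 0;1 100 0 0 0;1 115 0 0 0")

```text
t: 16.7
tool_pos: [0.5754, 0.2265, 0.311]
orientation: [1.06, 2.957, 0.001]
force: [1.2, -0.4, -0.3]
opening: 0.0004
gripper_force: 0.1
```

arm_command(increments="1 12 0 0 0;1 24 0 0 0;1 36 0 0 0;1 48 0 0 0;1 58 0 0 0")

```text
t: 17.2
tool_pos: [0.5301, 0.2629, 0.3106]
orientation: [-1.061, -2.957, 0.0]
force: [0.0, 0.0, -0.8]
opening: 0.0003
gripper_force: 0.0
```

arm_command(increments="1 -20 0 0 0;1 -60 0 0 0;1 -100 0 0 0;1 -140 0 0 0;1 -180 0 0 0")

```text
t: 17.7
tool_pos: [0.6712, 0.1462, 0.3105]
orientation: [1.061, 2.957, -0.0]
force: [1.1, 0.7, -0.2]
opening: 0.0004
gripper_force: 0.0
```

```bash
python3 - <<'E'
from h import *
s=robot.read_state();print(s['t'],s['tool_pos'],s['q'].round(2))
a=robot.read_camera('side');t=robot.read_camera('top')
cv2.imwrite('pics/c7.png',np.hstack([cv2.resize(a[60:260,100:300],(400,400)),cv2.resize(t[100:300,50:250],(400,400))]))
E
```

```text
17.7 [0.67123682 0.14615268 0.31048964] [ 0.14  0.35  1.11 -0.    1.68 -0.74]
```

View pics/c7.png

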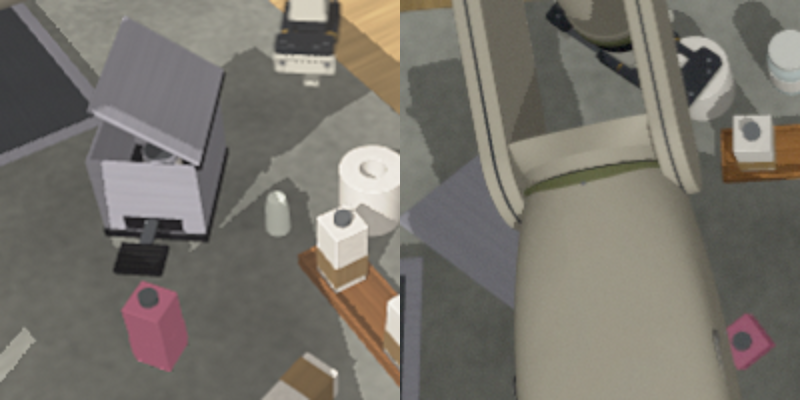

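The lid is falling shut in the side crop. Next is carton L; here I refine its pose from the w5 corners and confirm the lid is shut.

```bash
python3 - <<'E'
from h import *
T=robot.camera_model('top')
m=dict(robot.camera_model('wrist'));s=robot.read_state()
Mt=R.from_rotvec(s['orientation']);Mc=R.from_rotvec(m['rotation']);rel=Mt.inv()*Mc;off=Mt.inv().apply(m['eye']-s['tool_pos'])
M0=np.array([[-np.sin(-.002),1,0],[1,-.002,0],[0,0,-1.]]);M0=R.from_matrix(M0)   # w5 pose
m['rotation']=(M0*rel).as_rotvec();m['eye']=np.array([.4786,-.2258,.2117])+M0.apply(off)
P=np.array([plane(m,u,.055)[:2] for u in [(169,64),(294,25),(309,85),(190,124)]]);print(P.round(3).tolist())
b=P[1:3].mean(0);d=b-(P[0]+P[3])/2;print('L base',b,'yaw',np.arctan2(d[1],d[0]),np.linalg.norm(d))
print('spoon bowl',plane(T,(292.6,269),.01).round(3))
print(go([.4187,-.1259,.2],-1.286))
E
```

```text
[[0.392, -0.111], [0.504, -0.08], [0.519, -0.13], [0.408, -0.164]]
L base [ 0.51152294 -0.10457332] yaw 0.28796335639063775 0.11628906677522892
spoon bowl [ 0.339 -0.126  0.01 ]
(array([  23.3, -368.8,  109.3]), np.float64(-0.979))
```

arm_command(increments="1 0 0 0 0.14;1 0 0 0 0.28;1 0 0 0 0.42;0.5 0 0 0 0.56;0 0 0 0 0.7")

```text
t: 18.3
tool_pos: [0.6698, 0.1477, 0.3105]
orientation: [-2.018, -2.408, 0.0]
force: [0.1, 0.0, 0.5]
opening: 0.0119
gripper_force: 0.0
```

arm_command(increments="0 0 0 0 0.14;0 0 0 0 0.28;0 0 0 0 0.42;0 0 0 0 0.56;0 0 0 0 0.7")

```text
t: 18.8
tool_pos: [0.6698, 0.1477, 0.3106]
orientation: [2.721, 1.57, -0.0]
force: [-0.5, 0.1, 0.1]
opening: 0.0521
gripper_force: 0.0
```

```bash
python3 - <<'E'
from h import *
print(go([.4187,-.1259,.2]),yaw(),robot.read_state()['q'].round(2))
E
```

```text
(array([-362.5,  -80.5,  110.6]), 0) -0.5239693674032346 [ 0.14  0.35  1.11 -0.    1.68  0.67]
```

arm_command(increments="0 -36 -8 10 0.08;0 -72 -16 20 0.16;0 -108 -24 30 0.24;0 -144 -32 40 0.32;0 -180 -40 50 0.4")

```text
t: 19.3
tool_pos: [0.5448, 0.0103, 0.2602]
orientation: [2.977, 1.002, 0.0]
force: [0.4, -0.7, 0.2]
opening: 0.0906
gripper_force: 0.0
```

```bash
python3 - <<'E'
from h import *
print(go([.421,-.128,.18],-1.284),robot.read_state()['tool_pos'])
E
```

```text
(array([-182.2,   35.3,   80.2]), np.float64(0.363)) [0.54477244 0.01033845 0.2602273 ]
```

arm_command(increments="0 -37 7 10 0.08;0 -74 14 25 0.16;0 -111 21 40 0.24;0 -148 28 60 0.32;0 -182 35 80 0.363")

```text
t: 19.8
tool_pos: [0.4215, -0.1282, 0.1803]
orientation: [3.108, 0.448, 0.002]
force: [0.2, -0.7, 0.2]
opening: 0.0934
gripper_force: 0.0
```

```bash
python3 - <<'E'
from h import *
m=robot.camera_model('wrist');w=robot.read_camera('wrist')
s=robot.read_state();print(s['t'],s['tool_pos'],yaw(),go([.421,-.128,.0335],-1.284))
a=robot.read_camera('side')
cv2.imwrite('pics/w8.png',w);cv2.imwrite('pics/s8.png',a)
# cap: dark blob near predicted
print(project(m,[[.387,-.138,.0275],[.421,-.128,.055]]).round(0))
# yellowish-brown band of carton L in wrist view
h=cv2.cvtColor(w,cv2.COLOR_BGR2HSV);k=((h[...,0]>12)&(h[...,0]<22)&(h[...,1]>90)&(h[...,2]>60)).astype('uint8')
n,l,st,c=cv2.connectedComponentsWithStats(k)
for i in range(1,n):
    if st[i,4]>300: print(st[i],c[i].round(0))
# same on the top picture of t=17.7 not available: lid check in side view vs start
s0=cv2.imread('pics/side0.png');print('lid diff',np.abs(a[90:185,140:215].astype(int)-s0[90:185,140:215]).mean(), 'pedal',np.abs(a[180:200,155:190].astype(int)-s0[180:200,155:190]).mean())
E
```

```text
19.85 [ 0.41717521 -0.13017545  0.1760915 ] -1.2869697261407094 (array([  5.2,  -0.8, 142.6]), np.float64(-0.003))
[[263. 223.]
 [263. 196.]]
[ 294    0  218   84 6932] [430.  29.]
[ 231  103   65   51 3229] [263. 128.]
[ 449  147   63   72 2386] [489. 174.]
[ 219  235  142   54 2432] [269. 264.]
[  57  273   38   63 1187] [ 72. 304.]
[ 434  273   39   63 1182] [457. 304.]
[ 235  346  277   34 6647] [379. 366.]
lid diff 35.26661988304094 pedal 6.400952380952381
```

arm_command(increments="0 0 0 40 0;0 0 0 80 0;0 0 0 115 0;0 0 0 138 0;0 0 0 144 0", grip_force=10)

```text
t: 20.4
tool_pos: [0.421, -0.1258, 0.0342]
orientation: [-3.106, -0.454, 0.006]
force: [-0.2, 0.9, -0.6]
opening: 0.0931
gripper_force: 0.0
```

arm_command(increments="0.6 0 0 0 0;0.6 0 0 0 0;0.6 0 0 0 0;0.6 0 0 0 0;0.6 0 0 0 0")

```text
t: 20.9
tool_pos: [0.4233, -0.1272, 0.0376]
orientation: [3.108, 0.453, 0.002]
force: [-0.2, 0.3, -0.5]
opening: 0.0578
gripper_force: 0.0
```

```bash
python3 - <<'E'
from h import *
s=robot.read_state();print(s['t'],s['tool_pos'],yaw(),s['opening'],s['gripper_force'],s['force'])
E
```

```text
20.9 [ 0.42326409 -0.12724463  0.03755045] -1.2810087718699337 0.05784988235373475 0.0 [-0.17533268  0.26850285 -0.51533414]
```

arm_command(increments="0.6 0 0 3 0;0.6 0 0 3 0;0.6 0 0 3 0;0.6 0 0 3 0", grip_force=10)

```text
t: 21.3
tool_pos: [0.4236, -0.127, 0.0349]
orientation: [3.108, 0.454, 0.003]
force: [-1.3, 3.2, 8.6]
opening: 0.0553
gripper_force: 10.0
```

arm_command(increments="0.6 5 0 -15 0;0.6 13 0 -28 0;0.6 22 0 -40 0;0.6 34 0 -50 0;0.6 46 0 -58 0")

```text
t: 21.8
tool_pos: [0.4679, -0.1137, 0.0929]
orientation: [3.108, 0.454, 0.002]
force: [-1.0, -0.3, -2.6]
opening: 0.0551
gripper_force: 10.0
```

```bash
python3 - <<'E'
from h import *
s=robot.read_state();print(s['t'],s['tool_pos'],s['opening'],s['gripper_force'],s['force'],s['wrist_torque'])
E
```

```text
21.8 [ 0.46793512 -0.1136663   0.09288535] 0.055145471789700105 9.981428235769272 [-1.04313618 -0.31962596 -2.64403791] [-0.04550555  0.20868519  0.00773503]
```

arm_command(increments="0.6 14 0 -6 0;0.6 29 0 -10 0;0.6 43 0 -12 0;0.6 58 0 -11 0;0.6 73 0 -8 0")

```text
t: 22.3
tool_pos: [0.5381, -0.0926, 0.1004]
orientation: [3.108, 0.454, 0.002]
force: [0.6, -0.6, -2.3]
opening: 0.055
gripper_force: 10.0
```

```bash
python3 - <<'E'
from h import *
s=robot.read_state();print(s['t'],s['tool_pos'],s['opening'],s['gripper_force'],s['force'],s['wrist_torque'])
a=robot.read_camera('side');cv2.imwrite('pics/s9.png',a)
S=robot.camera_model('side');p=project(S,s['tool_pos'])[0].astype(int);print(p)
w=robot.read_camera('wrist');a=cv2.resize(a[p[1]-75:p[1]+75,p[0]-75:p[0]+75],(384,384));cv2.imwrite('pics/c9.png',np.hstack([a,w[:,56:456]]))
E
```

```text
22.3 [ 0.53809667 -0.0925748   0.10035079] 0.055032718788031 9.981561452150345 [ 0.55275809 -0.63338107 -2.26979194] [-0.06037702  0.26608804  0.01560664]
[267 224]
```

View pics/c9.png

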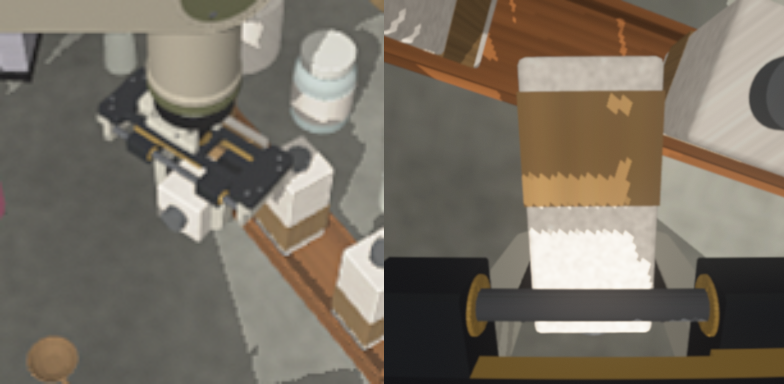

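The picture shows carton L still roughly level in the grip. In the wrist half its top-face corners are (518,58), (662,57), (650,332) and (537,332), so 10 N of grip holds it against swinging. I've used all the pictures, so from here I measure numerically: lift, loosen the grip so it swings, and get the pitch by PnP on the brown band.

```bash
cat >> h.py <<'E'
K_=lambda m:np.array([[m['fx'],0,m['cx']],[0,m['fy'],m['cy']],[0,0,1]])
def pitch(quad,length):
    """quad px: base-left, base-right, cap-right, cap-left of a 55 mm wide face piece; returns corner world points, axis to the cap end."""
    m=robot.camera_model('wrist');o=np.array([[0,0,0],[.055,0,0],[.055,length,0],[0,length,0]])
    ok,rv,tv=cv2.solvePnP(o,np.array(quad,float),K_(m),m['D'],flags=cv2.SOLVEPNP_IPPE if 1 else 0)
    C=R.from_rotvec(m['rotation']);W=C.apply(R.from_rotvec(rv.ravel()).apply(o)+tv.ravel())+m['eye']
    ax=(W[3]-W[0])/length; return W,ax
def brown(w):
    h=cv2.cvtColor(w,cv2.COLOR_BGR2HSV);k=((h[...,0]>11)&(h[...,0]<23)&(h[...,1]>80)&(h[...,2]>50)).astype('uint8')
    k[255:]=0;k=cv2.morphologyEx(k,cv2.MORPH_OPEN,np.ones((5,5)))
    n,l,st,c=cv2.connectedComponentsWithStats(k)
    out=[]
    for i in range(1,n):
        if st[i,4]>800: out.append((st[i].tolist(),c[i].round(0).tolist(),cv2.approxPolyDP(cv2.convexHull(cv2.findContours((l==i).astype('uint8'),0,1)[0][0]),6,True)[:,0].tolist()))
    return out
E
python3 - <<'E'
from h import *
W,ax=pitch([(190,58),(334,57),(322,332),(209,332)],.12)
print(W.round(3).tolist(),ax.round(3),'elev',np.degrees(np.arcsin(ax[2])).round(1))
w=robot.read_camera('wrist')
for r in brown(w): print(r)
E
```

```text
[[0.62, -0.039, 0.108], [0.637, -0.091, 0.11], [0.523, -0.127, 0.123], [0.506, -0.074, 0.12]] [-0.949 -0.297  0.105] elev 6.0
([16, 0, 496, 214, 39049], [255.0, 100.0], [[19, 20], [128, 0], [301, 0], [359, 22], [511, 134], [511, 213], [195, 205], [16, 45]])
```

arm_command(increments="0.6 -30 0 -20 0;0.6 -60 0 -45 0;0.6 -80 0 -65 0;0.6 -80 0 -65 0")

```text
t: 22.85
tool_pos: [0.4595, -0.1171, 0.1679]
orientation: [3.106, 0.451, 0.005]
force: [0.9, -0.8, -1.7]
opening: 0.0548
gripper_force: 10.0
```

```bash
python3 - <<'E'
from h import *
s=robot.read_state();print(s['tool_pos'],s['force'],s['wrist_torque'])
E
```

```text
[ 0.45954161 -0.11707226  0.16785175] [ 0.91491462 -0.77656629 -1.65756208] [-0.12198668  0.14419194 -0.00521702]
```

arm_command(increments="0.6 0 0 30 0;0.6 0 0 48 0;0.6 0 0 48 0", grip_force=6)

```text
t: 23.15
tool_pos: [0.4575, -0.1149, 0.1133]
orientation: [-3.106, -0.453, 0.008]
force: [-1.1, 0.7, -3.8]
opening: 0.0549
gripper_force: 6.0
```

```bash
cat > look.py <<'E'
from h import *
w=robot.read_camera('wrist');s=robot.read_state()
# carton side lines: face columns near centre; bright/brown vs ground
h=cv2.cvtColor(w,cv2.COLOR_BGR2HSV)
print(s['t'],s['tool_pos'].round(4),s['opening'].round(4),round(s['gripper_force'],1),s['force'].round(1),s['wrist_torque'].round(3))
for r in brown(w): print(r[0],r[2])
print([(y,*h[y,263].tolist()) for y in range(0,350,12)])
E
python3 look.py
```

```text
Traceback (most recent call last):
  File "look.py", line 5, in <module>
    print(s['t'],s['tool_pos'].round(4),s['opening'].round(4),round(s['gripper_force'],1),s['force'].round(1),s['wrist_torque'].round(3))
                                        ^^^^^^^^^^^^^^^^^^
AttributeError: 'float' object has no attribute 'round'
```

arm_command(increments="0.6 0 0 0 0;0.6 0 0 0 0;0.6 0 0 0 0;0.6 0 0 0 0;0.6 0 0 0 0", grip_force=4)

```text
t: 23.7
tool_pos: [0.4602, -0.1159, 0.1171]
orientation: [3.108, 0.454, 0.001]
force: [-0.2, 0.5, -2.8]
opening: 0.0548
gripper_force: 4.0
```

```bash
python3 look.py
```

```text
Traceback (most recent call last):
  File "look.py", line 5, in <module>
    print(s['t'],s['tool_pos'].round(4),s['opening'].round(4),round(s['gripper_force'],1),s['force'].round(1),s['wrist_torque'].round(3))
                                        ^^^^^^^^^^^^^^^^^^
AttributeError: 'float' object has no attribute 'round'
```

```bash
sed -i "s/s\['opening'\].round(4)/round(s['opening'],4)/" look.py; python3 look.py
```

```text
23.8 [ 0.4601 -0.1158  0.1168] 0.0546 4.0 [ 0.3  0.  -3.9] [-0.021  0.218  0.014]
[228, 0, 284, 109, 13341] [[511, 108], [228, 0], [508, 0]]
[486, 17, 26, 65, 985] [[511, 17], [507, 81], [486, 66]]
[212, 117, 105, 66, 6629] [[311, 118], [316, 182], [212, 182], [217, 117]]
[(0, 13, 166, 123), (12, 12, 162, 82), (24, 25, 24, 118), (36, 28, 26, 116), (48, 27, 24, 117), (60, 25, 26, 117), (72, 25, 26, 116), (84, 25, 26, 119), (96, 28, 27, 121), (108, 16, 28, 202), (120, 16, 123, 135), (132, 16, 125, 135), (144, 16, 125, 135), (156, 16, 125, 137), (168, 16, 123, 137), (180, 16, 119, 137), (192, 17, 28, 206), (204, 18, 28, 204), (216, 17, 26, 209), (228, 16, 26, 203), (240, 17, 24, 213), (252, 17, 25, 211), (264, 16, 26, 210), (276, 19, 23, 214), (288, 17, 28, 165), (300, 0, 3, 75), (312, 150, 3, 76), (324, 0, 0, 85), (336, 60, 3, 86), (348, 25, 27, 113)]
```

```bash
cat >> h.py <<'E'
def axis(q):
    """q: brown quad px; 3D of its two cross edges from their 55 mm width -> elevation of base->cap axis (deg)."""
    m=robot.camera_model('wrist');q=np.array(sorted(q,key=lambda p:p[1]),float);P=[]
    for e in (q[:2],q[2:]):
        u=e.mean(0)+.5; wd=np.linalg.norm(e[0]-e[1])+1; ey,d=ray(m,u)
        f=R.from_rotvec(m['rotation']).as_matrix()[:,2]; P.append(ey+d*(.055*m['fx']/wd)/(d@f))
    v=P[1]-P[0]; return np.array(P),v,np.degrees(np.arctan2(v[2],np.hypot(v[0],v[1])))
E
python3 - <<'E'
from h import *
P,v,e=axis([[311, 118], [316, 182], [212, 182], [217, 117]]);s=robot.read_state()
print(P.round(3).tolist(),np.linalg.norm(v).round(4),e.round(1)); print((P-s['tool_pos']).round(3).tolist())
E
```

```text
[[0.527, -0.097, 0.074], [0.496, -0.106, 0.101]] 0.0419 39.7
[[0.067, 0.019, -0.043], [0.036, 0.01, -0.016]]
```

arm_command(increments="0.6 10 0 8 0;0.6 -10 0 12 0;0.6 10 0 12 0;0.6 -10 0 12 0;0.6 0 0 12 0", grip_force=3.2)

```text
t: 24.3
tool_pos: [0.4581, -0.1163, 0.104]
orientation: [-3.109, -0.453, 0.004]
force: [-0.0, -0.3, -1.7]
opening: 0.0551
gripper_force: 3.2
```

```bash
python3 look.py
```

```text
24.35 [ 0.4608 -0.1158  0.1049] 0.055 3.2 [-0.1  0.8 -2.1] [-0.049  0.241 -0.046]
[259, 0, 253, 99, 11738] [[511, 98], [259, 0], [511, 0]]
[216, 149, 97, 47, 4196] [[305, 149], [312, 194], [216, 195], [223, 149]]
[(0, 13, 160, 83), (12, 27, 21, 121), (24, 25, 26, 119), (36, 25, 25, 121), (48, 28, 25, 121), (60, 25, 26, 118), (72, 25, 24, 119), (84, 25, 27, 123), (96, 28, 25, 122), (108, 28, 26, 117), (120, 23, 25, 121), (132, 25, 28, 120), (144, 19, 27, 197), (156, 16, 123, 131), (168, 17, 124, 130), (180, 17, 122, 132), (192, 17, 122, 132), (204, 17, 26, 198), (216, 18, 27, 192), (228, 19, 27, 201), (240, 17, 26, 207), (252, 17, 25, 200), (264, 18, 25, 204), (276, 21, 20, 208), (288, 17, 25, 161), (300, 90, 3, 76), (312, 135, 6, 79), (324, 90, 3, 82), (336, 0, 0, 80), (348, 90, 3, 81)]
```

```bash
cat >> h.py <<'E'
def facept(tcp,psi,e,s):
    u=np.array([-np.sin(psi),np.cos(psi),0]);z=np.array([0,0,1.]);G=np.array(tcp)-.006*z
    return G+s*(np.cos(e)*u-np.sin(e)*z)+.0275*(np.sin(e)*u+np.cos(e)*z)
def rows(w):   # base end, brown start, brown end on the centre column (sub-pixel not needed)
    h=cv2.cvtColor(w,cv2.COLOR_BGR2HSV)[:,255:272].astype(float).mean(1)
    br=np.where((h[:,1]>80)&(np.arange(384)<285)&(np.arange(384)>25))[0]
    if len(br)==0: return None
    a,b=br[0],br[-1]; k=a
    while k>0 and h[k-1,2]>155 or k>a-4: k-=1
    return k,a,b+1
E
python3 - <<'E'
from h import *
m=robot.camera_model('wrist');s=robot.read_state();w=robot.read_camera('wrist');r=rows(w);print(r)
psi=yaw(s);tcp=s['tool_pos']   # camera is rigid to tool: use the current pose for all
obs=[(58,90,206),(104,114,183),r]
def f(x): return np.concatenate([[project(m,facept(tcp,psi,x[i],S))[0,1]-o for S,o in zip(x[3:],ob)] for i,ob in enumerate(obs)])
q=least_squares(f,[-.1,.8,1.1,.092,.073,.031]);print(np.degrees(q.x[:3]).round(1),q.x[3:].round(4),q.fun.round(1))
E
```

```text
(np.int64(142), np.int64(151), np.int64(196))
[22.  52.8 75.6] [0.0942 0.0792 0.0242] [ 0.6 -1.5 -0.  -1.8  3.1  4.4  1.3 -0.2 -7.8]
```

arm_command(increments="0.6 6 0 2 0;0.6 14 0 4 0;0.6 22 0 5 0;0.6 30 0 6 0;0.6 38 0 7 0")

```text
t: 24.9
tool_pos: [0.4969, -0.1048, 0.0972]
orientation: [3.108, 0.454, -0.001]
force: [-0.8, -1.3, -1.5]
opening: 0.0549
gripper_force: 3.2
```

```bash
cat > look2.py <<'E'
from h import *
s=robot.read_state();m=robot.camera_model('wrist');w=robot.read_camera('wrist');r=rows(w)
print(round(s['t'],2),s['tool_pos'].round(4),'yaw',round(yaw(s),3),round(s['opening'],4),round(s['gripper_force'],1),s['force'].round(1),s['wrist_torque'].round(3),r)
if r:
    f=lambda x:[project(m,facept(s['tool_pos'],yaw(s),x[0],S+x[1]))[0,1]-o for S,o in zip((.0942,.0792,.0242),r)]
    q=least_squares(f,[1.4,0]);print('elev',np.degrees(q.x[0]).round(1),'ds',q.x[1].round(4),q.fun.round(1))
for b in brown(w): print(b[0],b[2])
E
python3 look2.py
```

```text
24.9 [ 0.4969 -0.1048  0.0972] yaw -1.281 0.0549 3.2 [-0.8 -1.3 -1.5] [-0.187  0.241 -0.008] (np.int64(22), np.int64(26), np.int64(214))
elev -1.1 ds 0.015 [-15.8  27.1 -13.2]
[82, 0, 430, 155, 20675] [[511, 154], [82, 0], [344, 0], [511, 60]]
[219, 186, 91, 28, 2347] [[309, 208], [219, 213], [226, 186], [302, 186]]
```

```bash
sed -i "s/    a,b=br\[0\],br\[-1\]; k=a/    a,b=br[np.where(np.diff(br)>3)[0][-1]+1] if (np.diff(br)>3).any() else br[0],br[-1]; k=a/" h.py; python3 look2.py
```

```text
24.95 [ 0.4976 -0.1044  0.0971] yaw -1.281 0.055 3.2 [ 0.6  0.1 -0.9] [-0.165 -0.015  0.078] (np.int64(182), np.int64(187), np.int64(214))
elev 90.8 ds -0.0372 [-0.  0. -0.]
[76, 0, 436, 157, 21085] [[511, 156], [76, 0], [345, 0], [511, 64]]
[219, 187, 91, 27, 2284] [[309, 209], [219, 213], [227, 187], [302, 187]]
```

arm_command(increments="0.6 5 0 1 0;0.6 10 0 2 0;0.6 12 0 2 0;0.6 12 0 3 0;0.6 12 0 3 0")

```text
t: 25.5
tool_pos: [0.5082, -0.1013, 0.0949]
orientation: [-3.108, -0.454, -0.001]
force: [1.6, 2.2, 0.7]
opening: 0.0548
gripper_force: 3.2
```

```bash
python3 look2.py
```

```text
25.5 [ 0.5082 -0.1013  0.0949] yaw -1.281 0.0548 3.2 [1.6 2.2 0.7] [ 0.474  0.014 -0.061] (np.int64(191), np.int64(196), np.int64(218))
elev 95.4 ds -0.0515 [ 0.4 -0.5  0.1]
[26, 0, 486, 172, 24180] [[511, 171], [26, 0], [353, 0], [502, 98]]
[220, 195, 89, 23, 1851] [[220, 213], [227, 195], [302, 196], [308, 217]]
```

```bash
python3 - <<'E'
from h import *
s=robot.read_state();m=robot.camera_model('wrist')
for e in (60,70,80,85,90,95,100): print(e,[project(m,facept(s['tool_pos'],yaw(s),np.radians(e),S))[0].round(0).tolist() for S in (.0942,.0792,.0242)])
print(m['eye']-s['tool_pos'],R.from_rotvec(m['rotation']).as_matrix()[:,2])
E
```

```text
60 [[263.0, 115.0], [263.0, 127.0], [263.0, 186.0]]
70 [[263.0, 133.0], [263.0, 142.0], [263.0, 187.0]]
80 [[263.0, 152.0], [263.0, 158.0], [263.0, 189.0]]
85 [[263.0, 161.0], [263.0, 166.0], [263.0, 191.0]]
90 [[263.0, 171.0], [263.0, 175.0], [263.0, 194.0]]
95 [[263.0, 180.0], [263.0, 183.0], [263.0, 196.0]]
100 [[263.0, 190.0], [263.0, 192.0], [263.0, 199.0]]
[0.07105802 0.02042239 0.14239047] [-0.25663926 -0.07664417 -0.96346352]
```

```bash
python3 - <<'E'
from h import *
m=robot.camera_model('wrist')
H=cv2.getPerspectiveTransform(np.float32([(190,58),(334,57),(322,332),(209,332)]),np.float32([(0,0),(55,0),(55,120),(0,120)]))
print(cv2.perspectiveTransform(np.float32([[[262,90],[262,206]]]),H)[0])
s=robot.read_state();w=robot.read_camera('wrist');cv2.imwrite('pics/w10.png',w)
hsv=cv2.cvtColor(w,cv2.COLOR_BGR2HSV)
for y in range(176,285,6):
    r=hsv[y,200:330].astype(int);print(y,' '.join(f'{a}/{b}/{c}' for a,b,c in r[::10]))
E
```

```text
[[27.386662 11.438816]
 [26.726398 57.652176]]
176 27/24/108 24/23/112 27/25/114 25/26/117 25/26/119 25/26/119 28/26/119 25/27/122 23/26/129 28/25/130 25/24/130 25/25/132 25/25/133
182 27/24/108 24/23/112 28/27/114 25/24/118 23/25/122 25/23/120 25/24/119 25/25/121 27/22/125 25/25/130 25/25/133 25/25/135 28/25/134
188 27/26/108 25/25/113 25/25/114 25/24/119 21/29/123 23/25/122 25/25/121 25/26/120 25/27/124 21/27/130 25/25/133 25/23/132 28/25/131
194 25/28/109 25/25/114 25/26/118 17/58/146 16/56/151 16/53/149 16/54/152 17/55/148 17/46/154 17/43/153 19/46/132 28/25/131 25/24/129
200 27/25/110 27/24/115 25/24/119 16/119/118 17/118/119 17/117/111 16/118/115 16/118/115 17/117/113 17/114/116 17/116/110 25/24/130 21/25/131
206 24/23/112 25/26/117 23/28/120 16/118/121 16/119/118 17/115/111 16/119/116 16/116/114 16/116/114 17/115/115 16/114/112 25/24/128 23/24/129
212 27/23/113 27/24/116 18/75/116 16/116/121 16/116/117 16/116/112 16/118/117 17/115/115 16/114/114 16/114/116 16/115/113 23/26/127 25/24/126
218 25/26/116 25/28/118 17/117/131 17/76/144 16/75/142 17/73/137 16/74/141 16/74/142 17/74/
[... 800 characters left out ...]
8/183 16/28/172 17/28/181 17/27/180 17/30/136
260 23/30/136 17/28/175 18/28/180 16/27/177 17/28/176 17/27/178 17/27/181 16/27/180 19/26/186 18/25/184 17/28/182 19/26/183 17/28/175
266 21/29/61 16/28/176 17/29/177 17/28/176 17/27/182 17/28/182 18/28/182 17/29/184 17/27/182 21/22/186 17/26/183 17/25/182 18/25/181
272 8/21/48 18/28/182 17/27/181 16/28/176 17/27/180 17/26/183 16/26/183 17/27/180 17/26/183 17/26/183 21/23/185 16/27/178 17/27/180
278 18/28/137 18/25/208 17/26/208 17/25/211 17/25/212 18/25/207 17/24/214 19/23/214 17/26/210 18/24/210 17/26/207 18/25/207 19/23/212
284 17/27/221 23/4/253 20/6/252 18/5/253 20/6/252 20/6/252 20/6/253 23/4/253 18/5/253 24/5/253 20/3/253 20/6/253 20/9/250
```

```bash
python3 - <<'E'
from h import *
w=cv2.imread('pics/w10.png');h=cv2.cvtColor(w,cv2.COLOR_BGR2HSV).astype(int)
pts=[]
for y in range(198,274,3):   # carton edges: hue/sat/value departure from floor
    r=h[y];c=np.where(((r[:,1]>90)|(r[:,2]>163))&(np.abs(np.arange(512)-264)<75))[0]; pts.append((y,c.min(),c.max()))
p=np.array(pts,float);p0=p
k=[np.polyfit(p[:9,0],p[:9,i],1) for i in (1,2)];print(p[::4].tolist())
e=lambda y:[(np.polyval(k[0],y),y),(np.polyval(k[1],y)+1,y)]
yt=[y for y in range(262,290) if h[y,255:272,2].mean()>196][0];yb=[y for y in range(180,198) if h[y,255:272,2].mean()>140][0];print(yb,yt)
b=e(yb);t=e(yt)
W,ax=pitch([b[0],b[1],t[1],t[0]],.12);s=robot.read_state()
print(W.round(3).tolist(),'elev',np.degrees(np.arcsin(ax[2])).round(1))
print('face u-offset from TCP',[(w_-s['tool_pos'])@[-np.sin(yaw(s)),np.cos(yaw(s)),0] for w_ in (W[:2].mean(0),W[2:].mean(0))])
E
```

```text
[[198.0, 226.0, 302.0], [210.0, 222.0, 306.0], [222.0, 220.0, 308.0], [234.0, 216.0, 312.0], [246.0, 213.0, 316.0], [258.0, 208.0, 320.0], [270.0, 204.0, 324.0]]
190 276
[[0.513, -0.072, -0.001], [0.528, -0.125, -0.001], [0.522, -0.127, 0.119], [0.506, -0.074, 0.119]] elev 86.7
face u-offset from TCP [np.float64(0.012679074256868792), np.float64(0.005708522007981249)]
```

PnP shows carton L upright on the worktop (z 0 to 0.119), but the pads sit 18 mm off its centre. I release, centre and grip again.

arm_command(increments="0.25 0 0 0 0;0.25 0 0 0 0;0.25 0 0 0 0;0.25 -10 0 0 0;0.25 -18 0 0 0", grip_force=20)

```text
t: 26.1
tool_pos: [0.4897, -0.1069, 0.0945]
orientation: [-3.109, -0.454, 0.001]
force: [-0.4, -0.7, 1.5]
opening: 0.0697
gripper_force: 0.0
```

arm_command(increments="0.6 0 0 0 0;0.6 0 0 0 0;0.6 0 0 0 0;0.6 0 0 0 0;0.6 0 0 0 0")

```text
t: 26.6
tool_pos: [0.4907, -0.1067, 0.0948]
orientation: [3.109, 0.454, -0.0]
force: [-2.9, -0.5, 2.3]
opening: 0.0549
gripper_force: 20.0
```

```bash
cat > face.py <<'E'
from h import *
import sys
# upright carton face in the wrist view: edges of bright/brown block around column 264
s=robot.read_state();w=robot.read_camera('wrist');cv2.imwrite('pics/f.png',w);h=cv2.cvtColor(w,cv2.COLOR_BGR2HSV).astype(int)
v=h[:,255:272].mean(1);sat=v[:,1];val=v[:,2]
br=[y for y in range(120,285) if sat[y]>80]; a,b=(br[0],br[-1]) if br else (None,None)
j=[i for i in range(1,len(br)) if br[i]-br[i-1]>3]
if j:a=br[j[-1]]
print(round(s['t'],2),s['tool_pos'].round(4),round(yaw(s),3),'open',round(s['opening'],4),round(s['gripper_force'],1),s['force'].round(1),'brown',a,b,'w',[ (np.where(h[y,190:340,1]>90)[0][[0,-1]]+190).tolist() for y in (a+3,b-2)])
print('val',val[a-14:a+3].round(0).tolist(),'below',val[b:296:4].round(0).tolist())
E
python3 face.py
```

```text
26.6 [ 0.4907 -0.1067  0.0948] -1.281 open 0.0549 20.0 [-2.9 -0.5  2.3] brown 169 180 w [[224, 303], [220, 308]]
val [116.0, 116.0, 115.0, 115.0, 115.0, 116.0, 116.0, 116.0, 116.0, 120.0, 134.0, 150.0, 149.0, 129.0, 113.0, 109.0, 109.0] below [117.0, 166.0, 165.0, 167.0, 169.0, 171.0, 173.0, 176.0, 175.0, 195.0, 221.0, 221.0, 219.0, 220.0, 221.0, 221.0, 220.0, 220.0, 107.0, 87.0, 86.0, 101.0, 125.0, 99.0, 98.0, 98.0, 97.0, 85.0, 72.0]
```

arm_command(increments="0.6 0 0 -25 0;0.6 0 0 -60 0;0.6 0 0 -100 0;0.6 0 0 -135 0;0.6 0 0 -160 0")

```text
t: 27.15
tool_pos: [0.4912, -0.1067, 0.2569]
orientation: [3.108, 0.454, 0.003]
force: [0.9, -0.4, -3.1]
opening: 0.0547
gripper_force: 20.0
```

```bash
python3 face.py; python3 -c "
from h import *
print(go([.637,-.047,.255],-.027))"
```

```text
27.15 [ 0.4912 -0.1067  0.2569] -1.281 open 0.0547 20.0 [ 0.9 -0.4 -3.1] brown 169 180 w [[224, 304], [220, 308]]
val [111.0, 111.0, 110.0, 110.0, 110.0, 110.0, 110.0, 110.0, 109.0, 113.0, 126.0, 142.0, 138.0, 117.0, 104.0, 103.0, 103.0] below [111.0, 157.0, 157.0, 159.0, 161.0, 163.0, 165.0, 167.0, 167.0, 186.0, 219.0, 221.0, 210.0, 211.0, 212.0, 211.0, 211.0, 211.0, 99.0, 81.0, 81.0, 96.0, 120.0, 95.0, 92.0, 92.0, 91.0, 80.0, 68.0]
(array([155.4, -16.4,   7. ]), np.float64(-1.254))
```

arm_command(increments="0.6 31 -3 0 -0.14;0.6 62 -6 0 -0.28;0.6 93 -9 0 -0.42;0.6 124 -12 0 -0.56;0.6 155 -16 0 -0.7")

```text
t: 27.7
tool_pos: [0.6352, -0.0463, 0.2523]
orientation: [-2.759, -1.499, 0.003]
force: [-0.9, -0.6, -3.0]
opening: 0.0545
gripper_force: 20.0
```

arm_command(increments="0.6 0 0 0 -0.14;0.6 0 0 0 -0.28;0.6 0 0 0 -0.42;0.6 0 0 0 -0.554;0.6 0 0 0 -0.554")

```text
t: 28.2
tool_pos: [0.6341, -0.0468, 0.2524]
orientation: [-2.247, -2.192, 0.002]
force: [-0.2, -0.7, -2.9]
opening: 0.0547
gripper_force: 20.0
```

```bash
python3 face.py; python3 -c "
from h import *
print(go([.637,-.047,.105],-.027))"
```

```text
28.2 [ 0.6341 -0.0468  0.2524] -0.025 open 0.0547 20.0 [-0.2 -0.7 -2.9] brown 170 181 w [[224, 304], [220, 308]]
val [170.0, 171.0, 170.0, 168.0, 168.0, 169.0, 170.0, 170.0, 168.0, 167.0, 166.0, 159.0, 144.0, 121.0, 106.0, 103.0, 103.0] below [112.0, 155.0, 153.0, 156.0, 157.0, 159.0, 160.0, 162.0, 163.0, 191.0, 202.0, 204.0, 205.0, 206.0, 206.0, 206.0, 205.0, 201.0, 74.0, 73.0, 73.0, 83.0, 86.0, 86.0, 86.0, 85.0, 84.0, 64.0, 64.0]
(array([-1.000e-01,  3.200e+00,  1.478e+02]), np.float64(-0.003))
```

arm_command(increments="0.6 0 3 40 0;0.6 0 3 80 0;0.6 0 3 115 0;0.6 0 3 137 0;0.6 0 3 145 0")

```text
t: 28.75
tool_pos: [0.6349, -0.0467, 0.105]
orientation: [-2.252, -2.183, 0.006]
force: [-0.7, 0.1, -3.8]
opening: 0.0549
gripper_force: 20.0
```

arm_command(increments="0.6 0 0 3 0;0.6 0 0 5 0;0.6 0 0 7 0;0.6 0 0 8 0;0.6 0 0 8 0")

```text
t: 29.25
tool_pos: [0.6381, -0.0472, 0.1025]
orientation: [2.251, 2.19, 0.001]
force: [0.0, 0.7, -3.6]
opening: 0.0549
gripper_force: 20.0
```

```bash
python3 face.py
```

```text
29.25 [ 0.6381 -0.0472  0.1025] -0.027 open 0.0549 20.0 [ 0.   0.7 -3.6] brown 170 181 w [[210, 324], [210, 323]]
val [110.0, 110.0, 110.0, 110.0, 110.0, 110.0, 110.0, 110.0, 109.0, 112.0, 122.0, 134.0, 131.0, 112.0, 99.0, 96.0, 96.0] below [105.0, 145.0, 144.0, 146.0, 148.0, 150.0, 151.0, 153.0, 153.0, 181.0, 191.0, 194.0, 195.0, 195.0, 196.0, 195.0, 195.0, 190.0, 69.0, 68.0, 67.0, 78.0, 81.0, 80.0, 80.0, 79.0, 79.0, 59.0, 59.0]
```

arm_command(increments="0.6 0 0 2 0;0.6 0 0 3 0;0.6 0 0 4 0;0.6 0 0 4 0")

```text
t: 29.7
tool_pos: [0.6378, -0.0473, 0.099]
orientation: [2.251, 2.191, 0.0]
force: [-3.6, 0.1, 6.1]
opening: 0.0549
gripper_force: 20.0
```

arm_command(increments="0.4 0 0 0 0;0.3 0 0 0 0;0.25 0 0 0 0;0.25 0 0 0 0;0.25 0 0 0 0")

```text
t: 30.2
tool_pos: [0.6376, -0.0471, 0.0975]
orientation: [-2.251, -2.191, 0.0]
force: [-0.4, 0.1, -0.9]
opening: 0.0694
gripper_force: 0.0
```

```bash
python3 face.py
```

```text
30.2 [ 0.6376 -0.0471  0.0975] -0.027 open 0.0694 0.0 [-0.4  0.1 -0.9] brown 170 182 w [[209, 326], [210, 325]]
val [110.0, 110.0, 110.0, 110.0, 109.0, 109.0, 109.0, 109.0, 109.0, 110.0, 115.0, 127.0, 134.0, 124.0, 105.0, 96.0, 96.0] below [102.0, 144.0, 143.0, 145.0, 146.0, 148.0, 150.0, 151.0, 150.0, 158.0, 186.0, 190.0, 192.0, 193.0, 193.0, 194.0, 193.0, 193.0, 158.0, 68.0, 67.0, 67.0, 78.0, 79.0, 79.0, 78.0, 78.0, 55.0, 61.0]
```

arm_command(increments="0 0 0 -40 0;0 0 0 -85 0;0 0 0 -130 0;0 0 0 -165 0;0 0 0 -165 0")

```text
t: 30.75
tool_pos: [0.6405, -0.0475, 0.2705]
orientation: [2.245, 2.185, 0.011]
force: [0.6, -0.9, 1.8]
opening: 0.0928
gripper_force: 0.0
```

arm_command(increments="0 0 0 0 0.14;0 0 0 0 0.28;0 0 0 0 0.42;0 0 0 0 0.56;0 0 0 0 0.7")

```text
t: 31.25
tool_pos: [0.6373, -0.0471, 0.2616]
orientation: [-2.869, -1.278, 0.002]
force: [-0.1, 0.2, -0.8]
opening: 0.0929
gripper_force: 0.0
```

```bash
python3 - <<'E'
from h import *
T=robot.camera_model('top')
for u in [(387,212),(430,221),(432,236),(388,225)]: print(plane(T,u,.05).round(3))
print(go([.4386,-.3195,.18],-2.01),robot.read_state()['tool_pos'],yaw())
E
```

```text
[ 0.477 -0.423  0.05 ]
[ 0.438 -0.546  0.05 ]
[ 0.393 -0.543  0.05 ]
[ 0.438 -0.419  0.05 ]
(array([-335.4,   34.6,   81.8]), np.float64(1.277)) [ 0.63730436 -0.04707526  0.26163264] -0.7327718779024965
```

arm_command(increments="0 -36 4 0 0.14;0 -72 8 0 0.28;0 -108 11 10 0.42;0 -144 15 20 0.56;0 -180 18 30 0.7")

```text
t: 31.75
tool_pos: [0.5303, -0.1945, 0.2316]
orientation: [-3.134, -0.217, 0.001]
force: [0.1, -0.5, 0.3]
opening: 0.0932
gripper_force: 0.0
```

```bash
python3 - <<'E'
from h import *
print(go([.4386,-.3195,.18],-2.01),robot.read_state()['tool_pos'],yaw())
E
```

```text
(array([-108. ,  111.2,   51.6]), np.float64(0.577)) [ 0.53027389 -0.19447335  0.23159606] -1.4325956005433107
```

arm_command(increments="0 -25 25 10 0.12;0 -50 50 20 0.24;0 -75 75 30 0.36;0 -100 100 40 0.48;0 -108 111 52 0.577")

```text
t: 32.25
tool_pos: [0.4384, -0.321, 0.1798]
orientation: [3.065, -0.686, -0.001]
force: [0.6, -0.3, -0.1]
opening: 0.0927
gripper_force: 0.0
```

arm_command(increments="0 0 0 0 0")

```text
t: 32.35
tool_pos: [0.4382, -0.3195, 0.1781]
orientation: [-3.065, 0.682, 0.006]
force: [-0.7, 0.1, -0.3]
opening: 0.093
gripper_force: 0.0
```

```bash
python3 - <<'E'
from h import *
s=robot.read_state();m=robot.camera_model('wrist');w=robot.read_camera('wrist')
print(s['tool_pos'],yaw(),go([.4386,-.3195,.0345],-2.01))
for b in brown(w): print(b[0],b[1],b[2])
u=np.array([.906,-.424,0]);B=np.array([.522,-.3585,.055]);n=np.array([.424,.906,0])
print(project(m,[B-u*.0114+n*.0275,B-u*.0114-n*.0275,B-u*.054-n*.0275,B-u*.054+n*.0275]).round(0).tolist())
E
```

```text
[ 0.43819183 -0.31949677  0.17808994] -2.0038730318729705 (array([ -0. ,   1.1, 144.8]), np.float64(0.006))
[0, 0, 207, 139, 11993] [85.0, 60.0] [[193, 0], [206, 35], [0, 138], [1, 17]]
[229, 97, 68, 55, 3595] [263.0, 124.0] [[296, 97], [295, 150], [231, 151], [229, 98]]
[[229.0, 101.0], [296.0, 101.0], [295.0, 153.0], [231.0, 153.0]]
```

arm_command(increments="0 3 0 40 0;0 3 0 80 0;0 3 0 115 0;0 3 0 138 0;0 3 0 145 0", grip_force=10)

```text
t: 32.9
tool_pos: [0.4424, -0.3176, 0.0329]
orientation: [-3.067, 0.668, 0.006]
force: [0.0, 0.7, 0.7]
opening: 0.093
gripper_force: 0.0
```

arm_command(increments="0.6 0 0 1 0;0.6 0 0 1 0;0.6 0 0 1 0;0.6 0 0 1 0;0.6 0 0 1 0")

```text
t: 33.4
tool_pos: [0.4437, -0.3207, 0.0357]
orientation: [3.067, -0.675, 0.002]
force: [-1.6, -0.6, 0.5]
opening: 0.0576
gripper_force: 0.2
```

arm_command(increments="0.6 0 0 0 0;0.6 0 0 0 0;0.6 0 0 0 0")

```text
t: 33.7
tool_pos: [0.4435, -0.3208, 0.0356]
orientation: [3.067, -0.675, 0.002]
force: [-0.5, 0.8, 6.0]
opening: 0.0551
gripper_force: 10.0
```

arm_command(increments="0.6 0 0 -20 0;0.6 0 0 -40 0;0.6 0 0 -60 0;0.6 0 0 -82 0;0.6 0 0 -82 0")

```text
t: 34.2
tool_pos: [0.4446, -0.3214, 0.1196]
orientation: [3.066, -0.675, 0.007]
force: [1.3, -1.0, -2.3]
opening: 0.0552
gripper_force: 10.0
```

arm_command(increments="0.6 0 0 0 0;0.6 0 0 0 0;0.6 0 0 0 0;0.6 0 0 0 0", grip_force=4)

```text
t: 34.6
tool_pos: [0.4425, -0.3196, 0.1153]
orientation: [-3.067, 0.675, 0.003]
force: [0.2, -0.3, -3.2]
opening: 0.0548
gripper_force: 4.0
```

arm_command(increments="0.6 10 0 4 0;0.6 -10 0 8 0;0.6 10 0 10 0;0.6 -10 0 10 0;0.6 0 0 10 0", grip_force=3.2)

```text
t: 35.1
tool_pos: [0.4404, -0.3183, 0.1042]
orientation: [-3.066, 0.675, 0.009]
force: [-1.0, -0.4, -1.8]
opening: 0.0552
gripper_force: 3.2
```

```bash
python3 face.py; python3 look2.py
```

```text
35.1 [ 0.4404 -0.3183  0.1042] -2.004 open 0.0552 3.2 [-1.  -0.4 -1.8] brown 147 193 w [[222, 305], [216, 312]]
val [128.0, 127.0, 131.0, 146.0, 170.0, 189.0, 197.0, 199.0, 199.0, 200.0, 199.0, 195.0, 181.0, 158.0, 138.0, 131.0, 131.0] below [136.0, 196.0, 196.0, 196.0, 198.0, 195.0, 194.0, 198.0, 197.0, 200.0, 199.0, 201.0, 200.0, 201.0, 203.0, 201.0, 203.0, 204.0, 203.0, 202.0, 204.0, 205.0, 202.0, 204.0, 107.0, 73.0]
35.15 [ 0.4432 -0.32    0.1057] yaw -2.004 0.0548 3.2 [-0.4  0.3 -1.3] [0.035 0.198 0.009] (np.int64(139), np.int64(149), np.int64(195))
elev 71.1 ds -0.0065 [ 0.3 -0.4  0.1]
[0, 0, 194, 116, 10807] [[187, 1], [193, 19], [0, 115], [0, 30], [84, 0]]
[216, 149, 97, 46, 4161] [[305, 149], [312, 194], [216, 194], [223, 149]]
```

arm_command(increments="0.6 6 0 2 0;0.6 14 0 4 0;0.6 22 0 5 0;0.6 30 0 6 0;0.6 36 0 7 0")

```text
t: 35.7
tool_pos: [0.4768, -0.3359, 0.0999]
orientation: [3.068, -0.675, 0.001]
force: [-0.3, -0.1, 1.0]
opening: 0.0554
gripper_force: 3.2
```

arm_command(increments="0.6 2 0 1 0;0.6 4 0 2 0;0.6 4 0 2 0")

```text
t: 36.0
tool_pos: [0.48, -0.3373, 0.098]
orientation: [3.068, -0.675, 0.002]
force: [1.3, -0.7, 2.9]
opening: 0.055
gripper_force: 3.2
```

```bash
cat > pnp.py <<'E'
from h import *
s=robot.read_state();w=robot.read_camera('wrist');h=cv2.cvtColor(w,cv2.COLOR_BGR2HSV).astype(int)
v=h[:,255:272].mean(1)
br=[y for y in range(100,285) if v[y,1]>80];j=[i for i in range(1,len(br)) if br[i]-br[i-1]>3];a=br[j[-1]] if j else br[0];b=br[-1]
p=[]
for y in range(a+3,b-1,2):
    c=np.where((h[y,:,1]>85)&(np.abs(np.arange(512)-264)<75))[0];p.append((y,c.min(),c.max()))
p=np.array(p,float);k=[np.polyfit(p[:,0],p[:,i],1) for i in (1,2)]
e=lambda y:[(np.polyval(k[0],y),y),(np.polyval(k[1],y)+1,y)]
q=e(a-.5);t=e(b+.5);W,ax=pitch([q[0],q[1],t[1],t[0]],.0425)
u=np.array([-np.sin(yaw(s)),np.cos(yaw(s)),0])
print(s['tool_pos'].round(4),s['force'].round(1),'brown',a,b,[round(x,0) for x in (*q[0],*q[1],*t[0],*t[1])],'elev',np.degrees(np.arcsin(ax[2])).round(1),'z',W[:,2].round(3),'u off',((W-s['tool_pos'])@u).round(3))
print('val',v[a-12:a+2,2].round(0).tolist(),'below',b,v[b:300:3,2].round(0).tolist())
E
python3 pnp.py
```

```text
[ 0.48   -0.3373  0.098 ] [ 1.3 -0.7  2.9] brown 180 210 [np.float64(226.0), 180.0, np.float64(303.0), 180.0, np.float64(217.0), 210.0, np.float64(311.0), 210.0] elev 77.0 z [0.025 0.025 0.067 0.067] u off [0.027 0.027 0.017 0.017]
val [134.0, 134.0, 134.0, 134.0, 135.0, 142.0, 158.0, 174.0, 181.0, 179.0, 169.0, 147.0, 126.0, 118.0] below 210 [130.0, 177.0, 177.0, 179.0, 179.0, 175.0, 178.0, 178.0, 180.0, 179.0, 181.0, 181.0, 181.0, 183.0, 182.0, 183.0, 185.0, 184.0, 183.0, 185.0, 186.0, 185.0, 185.0, 184.0, 185.0, 193.0, 161.0, 66.0, 73.0, 72.0]
```

arm_command(increments="0.6 4 0 0 0;0.6 8 0 0 0;0.6 12 0 1 0;0.6 12 0 1 0")

```text
t: 36.45
tool_pos: [0.4903, -0.3418, 0.0958]
orientation: [-3.068, 0.675, 0.002]
force: [0.7, 0.3, -2.6]
opening: 0.055
gripper_force: 3.2
```

```bash
python3 pnp.py
```

```text
[ 0.4903 -0.3418  0.0958] [ 0.7  0.3 -2.6] brown 190 215 [np.float64(226.0), 190.0, np.float64(302.0), 190.0, np.float64(218.0), 216.0, np.float64(310.0), 216.0] elev 82.9 z [0.021 0.02  0.063 0.063] u off [0.019 0.019 0.014 0.014]
val [132.0, 132.0, 132.0, 132.0, 132.0, 135.0, 146.0, 162.0, 171.0, 171.0, 158.0, 134.0, 117.0, 113.0] below 215 [122.0, 170.0, 170.0, 172.0, 170.0, 169.0, 171.0, 172.0, 172.0, 174.0, 173.0, 176.0, 175.0, 176.0, 178.0, 177.0, 177.0, 178.0, 179.0, 177.0, 177.0, 179.0, 193.0, 209.0, 201.0, 71.0, 69.0, 71.0, 74.0]
```

arm_command(increments="0.25 0 0 0 0;0.25 0 0 0 0;0.25 0 0 0 0;0.25 0 0 0 0;0.25 -8 0 0 0", grip_force=20)

```text
t: 37.0
tool_pos: [0.4834, -0.3389, 0.097]
orientation: [3.068, -0.675, 0.001]
force: [-0.7, 0.1, -0.2]
opening: 0.0698
gripper_force: 0.0
```

```bash
python3 pnp.py
```

```text
[ 0.4834 -0.3389  0.097 ] [-0.7  0.1 -0.2] brown 176 188 [np.float64(228.0), 176.0, np.float64(301.0), 176.0, np.float64(218.0), 188.0, np.float64(308.0), 188.0] elev 88.5 z [0.011 0.012 0.054 0.053] u off [0.026 0.026 0.027 0.026]
val [128.0, 128.0, 128.0, 128.0, 128.0, 128.0, 128.0, 129.0, 134.0, 143.0, 146.0, 135.0, 117.0, 107.0] below 188 [111.0, 156.0, 158.0, 157.0, 159.0, 161.0, 162.0, 163.0, 165.0, 165.0, 166.0, 166.0, 176.0, 201.0, 207.0, 209.0, 210.0, 211.0, 211.0, 211.0, 211.0, 211.0, 211.0, 207.0, 103.0, 76.0, 76.0, 75.0, 78.0, 90.0, 89.0, 89.0, 89.0, 86.0, 64.0, 67.0, 69.0, 72.0]
```

arm_command(increments="0.6 -1 0 0 0;0.6 -1 0 0 0;0.6 -1 0 0 0;0.6 -1 0 0 0;0.6 -1 0 0 0")

```text
t: 37.55
tool_pos: [0.4822, -0.3382, 0.0967]
orientation: [-3.068, 0.675, 0.0]
force: [-1.6, 0.9, 1.4]
opening: 0.0554
gripper_force: 20.0
```

arm_command(increments="0.6 0 0 -25 0;0.6 0 0 -60 0;0.6 0 0 -100 0;0.6 0 0 -135 0;0.6 0 0 -160 0")

```text
t: 38.05
tool_pos: [0.4826, -0.3386, 0.2593]
orientation: [3.067, -0.675, 0.003]
force: [0.5, -0.9, -2.0]
opening: 0.055
gripper_force: 20.0
```

arm_command(increments="0.6 0 0 0 -0.14;0.6 0 0 0 -0.28;0.6 0 0 0 -0.42;0.6 0 0 0 -0.56;0.6 0 0 0 -0.7")

```text
t: 38.55
tool_pos: [0.482, -0.338, 0.2559]
orientation: [-3.112, -0.427, 0.001]
force: [0.5, 0.1, -2.9]
opening: 0.0549
gripper_force: 20.0
```

arm_command(increments="0.6 0 0 0 -0.14;0.6 0 0 0 -0.28;0.6 0 0 0 -0.42;0.6 0 0 0 -0.56;0.6 0 0 0 -0.7")

```text
t: 39.05
tool_pos: [0.482, -0.3381, 0.2559]
orientation: [-2.777, -1.468, 0.001]
force: [-0.8, -0.2, -3.0]
opening: 0.0551
gripper_force: 20.0
```

```bash
python3 pnp.py; python3 - <<'E'
from h import *
print(go([.633,-.203,.257],-.027),yaw())
# placed cartons' caps: find dark round caps in the side/top views near the predictions
T=robot.camera_model('top');S=robot.camera_model('side')
imgs={'top':robot.read_camera('top'),'side':robot.read_camera('side')}
for n,g in [('st1',(.643,.041)),('L',(.637,-.047)),('st2',(.635,-.1355)),('st3',(.631,-.270))]:
    o=[]
    for c,m in (('top',T),('side',S)):
        u=project(m,[*g,.136])[0];x,y=np.round(u).astype(int);q=cv2.cvtColor(imgs[c],cv2.COLOR_BGR2GRAY)[y-9:y+10,x-9:x+10].astype(float)
        k=((q<120)&(q>60)).astype('uint8');N,l,st,ce=cv2.connectedComponentsWithStats(k)
        if N<2: print(n,c,'none',q.min());continue
        i=min(range(1,N),key=lambda i:np.hypot(*(ce[i]-9))-.02*st[i,4]);o.append((m,ce[i]-9+[x,y]));print(n,c,st[i].tolist(),(ce[i]-9).round(1).tolist(),end=' ')
    if len(o)==2: p,e=tri(*o);print(p.round(4),e.round(4))
E
```

```text
[ 0.482  -0.3381  0.2559] [-0.8 -0.2 -3. ] brown 174 186 [np.float64(227.0), 174.0, np.float64(301.0), 174.0, np.float64(219.0), 186.0, np.float64(309.0), 186.0] elev 89.3 z [0.173 0.173 0.215 0.215] u off [0.028 0.028 0.029 0.029]
val [170.0, 170.0, 170.0, 170.0, 170.0, 171.0, 171.0, 170.0, 165.0, 155.0, 138.0, 115.0, 102.0, 101.0] below 186 [110.0, 152.0, 153.0, 152.0, 154.0, 155.0, 156.0, 157.0, 160.0, 160.0, 161.0, 160.0, 166.0, 190.0, 199.0, 202.0, 203.0, 203.0, 204.0, 204.0, 205.0, 204.0, 204.0, 204.0, 132.0, 74.0, 74.0, 74.0, 74.0, 85.0, 87.0, 86.0, 86.0, 86.0, 75.0, 61.0, 67.0, 66.0]
(array([196.2,  50.5,  -1.2]), np.float64(-0.562)) -0.5893107806200074
st1 top [6, 6, 8, 9, 56] [0.5, 1.1] st1 side none 158.0
L top [3, 6, 8, 9, 58] [-2.5, 0.9] L side none 158.0
st2 top [5, 5, 8, 9, 59] [-0.6, 0.2] st2 side [4, 7, 1, 4, 4] [-5.0, -0.5] [ 0.6269 -0.1322  0.1435] 0.0042
st3 top [4, 5, 10, 10, 75] [-0.5, 0.5] st3 side [7, 8, 1, 1, 1] [-2.0, -1.0] [ 0.6267 -0.2673  0.1407] 0.0007
```

arm_command(increments="0.6 40 10 0 -0.12;0.6 80 20 0 -0.24;0.6 120 30 0 -0.36;0.6 160 40 0 -0.48;0.6 196 50 0 -0.562")

```text
t: 39.7
tool_pos: [0.6358, -0.2037, 0.2563]
orientation: [-2.267, -2.174, -0.0]
force: [0.6, -0.4, -1.7]
opening: 0.055
gripper_force: 20.0
```

arm_command(increments="0.6 0 0 0 0")

```text
t: 39.8
tool_pos: [0.6373, -0.2012, 0.2556]
orientation: [-2.264, -2.176, -0.002]
force: [0.1, -0.5, -3.6]
opening: 0.055
gripper_force: 20.0
```

```bash
python3 pnp.py; python3 -c "
from h import *
print(go([.633,-.2025,.108],-.027))"
```

```text
[ 0.6373 -0.2012  0.2556] [ 0.1 -0.5 -3.6] brown 154 186 [np.float64(231.0), 154.0, np.float64(291.0), 154.0, np.float64(223.0), 186.0, np.float64(298.0), 186.0] elev 61.0 z [0.127 0.128 0.165 0.165] u off [0.035 0.035 0.014 0.014]
val [249.0, 249.0, 249.0, 249.0, 249.0, 249.0, 249.0, 249.0, 249.0, 247.0, 243.0, 227.0, 195.0, 182.0] below 186 [108.0, 151.0, 153.0, 151.0, 153.0, 154.0, 155.0, 156.0, 158.0, 158.0, 160.0, 159.0, 164.0, 189.0, 197.0, 200.0, 201.0, 201.0, 202.0, 203.0, 203.0, 202.0, 202.0, 202.0, 127.0, 72.0, 72.0, 71.0, 72.0, 83.0, 85.0, 84.0, 84.0, 84.0, 72.0, 59.0, 65.0, 65.0]
(array([  0.4,  -2.7, 147.6]), np.float64(-0.016))
```

arm_command(increments="0.6 0 -3 0 -0.016;0.6 0 -3 40 -0.016;0.6 0 -3 80 -0.016;0.6 0 -3 115 -0.016;0.6 0 -3 135 -0.016")

```text
t: 40.35
tool_pos: [0.6285, -0.2059, 0.1177]
orientation: [-2.251, -2.185, 0.004]
force: [-1.2, 0.1, -3.0]
opening: 0.0549
gripper_force: 20.0
```

arm_command(increments="0.6 0 0 6 0;0.6 0 0 11 0;0.6 0 0 13 0;0.6 0 0 14 0;0.6 0 0 14 0")

```text
t: 40.85
tool_pos: [0.6323, -0.2056, 0.1091]
orientation: [2.249, 2.191, 0.001]
force: [-0.4, 0.1, -2.4]
opening: 0.055
gripper_force: 20.0
```

arm_command(increments="0.6 2 1 2 0;0.6 3 1 4 0;0.6 3 1 6 0;0.6 3 1 8 0;0.6 3 1 9 0")

```text
t: 41.35
tool_pos: [0.6328, -0.2023, 0.1006]
orientation: [2.25, 2.192, -0.0]
force: [-9.6, 2.6, 17.2]
opening: 0.0547
gripper_force: 20.0
```

arm_command(increments="0.6 0 0 0 0;0.6 0 0 0 0")

```text
t: 41.55
tool_pos: [0.6328, -0.2023, 0.1006]
orientation: [2.25, 2.192, -0.0]
force: [-7.6, 2.6, 11.1]
opening: 0.0547
gripper_force: 20.0
```

arm_command(increments="0.4 0 0 0 0;0.3 0 0 0 0;0.25 0 0 0 0;0.25 0 0 0 0;0.25 0 0 0 0")

```text
t: 42.05
tool_pos: [0.6327, -0.2021, 0.0984]
orientation: [-2.25, -2.192, 0.0]
force: [0.1, -0.4, -0.3]
opening: 0.0697
gripper_force: 0.0
```

arm_command(increments="0.2 0 0 -40 0;0.2 0 0 -85 0;0.2 0 0 -130 0;0.2 0 0 -175 0;0.2 0 0 -190 0")

```text
t: 42.55
tool_pos: [0.6346, -0.2029, 0.2956]
orientation: [2.244, 2.187, 0.006]
force: [0.0, -0.6, 1.1]
opening: 0.0746
gripper_force: 0.0
```

arm_command(increments="0.2 0 -45 0 0;0.2 0 -90 0 0;0.2 0 -135 0 0;0.2 0 -180 0 0;0.2 0 -220 0 0")

```text
t: 43.05
tool_pos: [0.4108, -0.1961, 0.2876]
orientation: [-2.249, -2.192, 0.001]
force: [-0.1, -1.3, 0.1]
opening: 0.0744
gripper_force: 0.0
```

```bash
cat > fin.py <<'E'
from h import *
T=robot.camera_model('top');S=robot.camera_model('side');st=robot.read_state();print(st['t'],st['tool_pos'],st['force'])
im={'top':robot.read_camera('top'),'side':robot.read_camera('side')};[cv2.imwrite(f'pics/{k}F.png',v) for k,v in im.items()]
for n,g in [('st1',(.643,.041)),('L',(.638,-.042)),('st2',(.635,-.1355)),('R',(.633,-.202)),('st3',(.631,-.270))]:
    o=[];t=''
    for c,m in (('top',T),('side',S)):
        u=project(m,[*g,.136])[0];x,y=np.round(u).astype(int);r=11;q=cv2.cvtColor(im[c],cv2.COLOR_BGR2HSV)[y-r:y+r+1,x-r:x+r+1].astype(float)
        k=((q[...,2]<145)&(q[...,1]<60)).astype('uint8');N,l,s,ce=cv2.connectedComponentsWithStats(k)
        if N<2: t+=f'{c} none;';continue
        i=min(range(1,N),key=lambda i:np.hypot(*(ce[i]-r))-.1*min(s[i,4],60));o.append((m,ce[i]-r+[x,y]));t+=f'{c} {s[i].tolist()} {(ce[i]-r+[x,y]-u).round(1).tolist()};'
    p,e=tri(*o) if len(o)==2 else (np.zeros(3),0.);print(n,t,p.round(4),round(float(e),4))
# lid and pedal: edges now against the start picture
s0={'top':cv2.imread('pics/top0.png'),'side':cv2.imread('pics/side0.png')}
for c,b in (('side',(85,205,135,220)),('top',(165,280,55,195))):
    y0,y1,x0,x1=b;d=np.abs(im[c][y0:y1,x0:x1].astype(int)-s0[c][y0:y1,x0:x1]).max(2);print(c,'mean diff',d.mean().round(1),'share>30',(d>30).mean().round(3))
E
python3 fin.py
```

```text
43.05 [ 0.41077367 -0.19610363  0.28763325] [-0.14704583 -1.25570207  0.11354693]
st1 top [7, 8, 9, 9, 68] [-0.2, 0.6];side [0, 0, 21, 23, 299] [-4.0, 1.3]; [0.6364 0.0432 0.1356] 0.005
L top [6, 7, 10, 11, 82] [-0.3, 1.2];side [0, 0, 18, 23, 286] [-3.5, 2.8]; [ 0.6329 -0.0397  0.1279] 0.0042
st2 top [6, 7, 9, 9, 67] [-0.6, 0.4];side [7, 7, 10, 10, 84] [0.7, 0.4]; [ 0.6367 -0.1347  0.1314] 0.0014
R top [5, 8, 10, 10, 73] [-1.4, 1.3];side [5, 5, 11, 12, 94] [-0.6, 0.2]; [ 0.6325 -0.1989  0.1311] 0.0016
st3 top [6, 7, 10, 10, 74] [-0.7, 0.5];side [6, 6, 12, 12, 102] [0.4, 0.5]; [ 0.6321 -0.2695  0.1312] 0.0011
side mean diff 37.8 share>30 0.587
top mean diff 6.8 share>30 0.081
```

arm_command(increments="0.2 48 -5 0 0;0.2 96 -10 0 0;0.2 144 -15 0 0;0.2 192 -20 0 0;0.2 240 -25 0 0")

```text
t: 43.65
tool_pos: [0.394, 0.046, 0.2885]
orientation: [2.25, 2.192, 0.001]
force: [0.6, -0.4, 0.8]
opening: 0.0743
gripper_force: 0.0
```

arm_command(increments="0.2 45 -15 0 0;0.2 90 -30 0 0;0.2 135 -45 0 0;0.2 180 -60 0 0;0.2 225 -75 0 0")

```text
t: 44.15
tool_pos: [0.3242, 0.2733, 0.2885]
orientation: [2.25, 2.193, 0.001]
force: [1.2, 0.1, -0.7]
opening: 0.0741
gripper_force: 0.0
```

arm_command(increments="0.2 45 -15 0 0;0.2 90 -30 0 0;0.2 135 -45 0 0;0.2 180 -60 0 0;0.2 225 -75 0 0")

```text
t: 44.65
tool_pos: [0.2547, 0.5004, 0.2878]
orientation: [2.25, 2.193, -0.0]
force: [0.6, -0.9, 0.4]
opening: 0.0745
gripper_force: 0.0
```

arm_command(increments="0.2 20 -10 0 0;0.2 40 -15 10 0;0.2 60 -20 20 0;0.2 70 -20 40 0;0.2 70 -20 40 0")

```text
t: 45.15
tool_pos: [0.2363, 0.5683, 0.2441]
orientation: [2.248, 2.193, -0.009]
force: [-0.1, -0.5, -0.9]
opening: 0.0741
gripper_force: 0.0
```

```bash
python3 fin.py; python3 - <<'E'
import cv2,numpy as np
for c,(y0,y1,x0,x1) in {'side':(85,205,135,220),'top':(165,280,55,195)}.items():
    d=np.abs(cv2.imread(f'pics/{c}F.png').astype(int)-cv2.imread(f'pics/{c}0.png')).max(2)[y0:y1,x0:x1]
    print(c);print('\n'.join(' '.join(f'{v:3.0f}' for v in r) for r in d[:d.shape[0]//10*10,:d.shape[1]//10*10].reshape(d.shape[0]//10,10,-1,10).mean((1,3))))
E
```

```text
45.15 [0.23633895 0.56828965 0.24406958] [-0.12393355 -0.50489012 -0.8907021 ]
st1 top [7, 8, 9, 9, 68] [-0.2, 0.6];side [8, 8, 9, 9, 65] [0.6, 0.6]; [0.6441 0.0416 0.1315] 0.0014
L top [6, 7, 9, 10, 69] [-0.6, 1.1];side [6, 8, 10, 9, 75] [0.1, 0.8]; [ 0.6381 -0.0405  0.1304] 0.0014
st2 top [6, 7, 9, 9, 67] [-0.6, 0.4];side [7, 7, 10, 10, 80] [0.6, 0.4]; [ 0.6367 -0.1347  0.1311] 0.0013
R top [5, 8, 10, 10, 73] [-1.4, 1.3];side [5, 6, 11, 11, 86] [-0.7, 0.3]; [ 0.6325 -0.1989  0.1307] 0.0014
st3 top [6, 7, 10, 10, 74] [-0.7, 0.5];side [6, 6, 11, 11, 94] [0.4, 0.6]; [ 0.6321 -0.2695  0.131 ] 0.0011
side mean diff 4.5 share>30 0.053
top mean diff 4.5 share>30 0.031
side
  3   5  18  13   2   4   1   3
  1   3   1   1   1  14  17   1
  1   1   1   1   1   1   4   2
  1   1   1   1   1   1  14   1
  1   1   1   1   1  12  11   1
  7  30  30  28  20  12   1   1
  3  17   1   1   1   1   1   1
  1  24   1   1   1   1   1   1
  1  12  11   1   1   1   1   1
  1   5   8   1   1   1   1   1
  1  13   2   2   2   1   1   1
  6   3   1   1   1   1   1   1
top
  3   3   3   3   3   3   3   3   3   3   3   3   3   3
  3   3   3   2   9   8   3   3   3   3   3   3   2   3
  3   3   6  15  22   3   7   8   3   3   3   3   3   3
  4   3   3   2   2   3   3   9  11   4   3   3   3   3
 18   3   3   3   2   3   3   2  16   6   4   3   3   3
  4   3   3   3   3   3   3   3   4  21   2   3   3   3
  3   3   3   2   3   3   3   3  15  13   2   3   3   3
  3   3   3   2   3   2   3   3  26   3   4   3   3   3
  3   3   3   3   3   3   3  14  10   4   3   4   5   4
  3   3   3   3   3   3   3  21  11   5   3   5   6   4
  3   3   3   3   3   3   4  11   7  16   3   5   5   3
```

```bash
python3 - <<'E'
import cv2,numpy as np
a=cv2.imread('pics/side0.png',0);b=cv2.imread('pics/sideF.png',0)
for x in (160,180): print(x,a[122:156,x].tolist(),'\n   ',b[122:156,x].tolist())
for y in (115,125): print('free edge row',y,a[y,140:165].tolist(),b[y,140:165].tolist())
a=cv2.imread('pics/top0.png',0);b=cv2.imread('pics/topF.png',0)
print(a[240,130:160].tolist(),b[240,130:160].tolist()); print('free edge col90',a[232:256,90].tolist(),b[232:256,90].tolist())
E
```

```text
160 [123, 122, 122, 123, 122, 120, 121, 119, 120, 120, 120, 120, 120, 120, 121, 120, 121, 127, 120, 110, 129, 160, 176, 174, 173, 171, 170, 171, 174, 176, 173, 172, 173, 172] 
    [122, 123, 123, 121, 121, 120, 121, 119, 119, 118, 119, 119, 119, 119, 119, 114, 147, 213, 192, 147, 174, 173, 173, 173, 173, 170, 170, 170, 173, 174, 173, 171, 172, 171]
180 [121, 121, 120, 121, 120, 119, 119, 118, 119, 119, 120, 119, 118, 119, 118, 117, 111, 138, 205, 201, 156, 173, 171, 171, 173, 173, 171, 170, 169, 173, 175, 175, 175, 175] 
    [122, 121, 121, 120, 120, 120, 119, 118, 118, 118, 117, 118, 116, 112, 144, 172, 166, 162, 198, 200, 154, 172, 170, 170, 172, 173, 170, 170, 169, 173, 174, 175, 175, 174]
free edge row 115 [60, 59, 60, 61, 62, 61, 57, 67, 104, 122, 123, 121, 121, 121, 122, 119, 122, 121, 120, 119, 121, 122, 123, 122, 121] [60, 60, 61, 61, 62, 61, 56, 66, 104, 121, 122, 122, 122, 121, 120, 120, 119, 120, 119, 120, 121, 122, 123, 122, 121]
free edge row 125 [121, 114, 107, 99, 96, 112, 121, 121, 122, 122, 120, 119, 120, 121, 120, 121, 120, 122, 123, 122, 123, 122, 121, 121, 123] [120, 112, 106, 98, 97, 111, 120, 121, 121, 121, 120, 119, 120, 120, 119, 120, 120, 120, 122, 122, 121, 121, 120, 120, 122]
[117, 112, 114, 116, 117, 115, 113, 116, 115, 115, 114, 112, 129, 144, 139, 140, 140, 140, 142, 140, 139, 139, 141, 141, 141, 139, 124, 80, 30, 23] [117, 115, 113, 115, 115, 116, 135, 156, 158, 158, 161, 161, 151, 142, 136, 140, 139, 141, 142, 140, 140, 139, 140, 138, 139, 140, 124, 77, 26, 21]
free edge col90 [119, 117, 115, 114, 120, 116, 117, 119, 117, 119, 118, 115, 110, 99, 91, 89, 92, 93, 92, 94, 92, 96, 93, 94] [118, 113, 114, 115, 114, 115, 115, 117, 118, 118, 119, 114, 110, 97, 90, 91, 87, 91, 93, 95, 95, 93, 92, 92]
```

Cap heights and edges check out: all five cartons are upright in the lane with caps at z about 0.131 m. The lid's and pedal's edges match the shut state at the start; only the shadows differ. Handing in.

```bash
python3 -c "
from plant import robot
print(robot.close_job())"
```

```text
the job is handed in; nothing more can be done
None
```

I handed the job in at about 45 s: both tins are in the bin with the lid shut and the pedal up, and both tipped cartons stand upright in the lane's gaps. My last camera measurements agree, but the hand-in gave no verdict.

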